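# Balance the centrifuge rotor with the sprung tongs

### The arm

A 6-joint arm with a two-finger parallel gripper is mounted at the origin on a cart in front of the work surface, level with it; the furniture and walls round the work are solid. World frame = base frame: x ahead of the robot, y to its left, z up, the work surface at z = 0. Lengths are in m, angles in rad, forces in N, time in s.
With the tool pointing down it reaches from about 0.35 to 0.775 m from the base axis. Payload 7.3 kg.
Tool frame: the origin (TCP) lies midway between the tips of the shut fingers; the grasp point (between the pads) lies 19 mm behind it (robot.tcp_to_grasp is the distance from the TCP to the grasp point, in m); x points along the fingers, z is the direction in which the jaws open and shut, and the axes are right-handed (so a half turn about x gives the same grasp; the last joint's range is limited). The gripper opens to 92 mm and grips with 3 to 60 N. Pads are 19 mm wide; open, the fingers measure 130 mm over their backs; the gripper's body (75 mm by 190 mm) begins 47 mm behind the grasp point.
Start: joints at [0.984, 0.342, 1.524, -0, 1.275, -0.146], TCP at [0.224, 0.475, 0.227] pointing down, gripper open.
Joint ranges: [-2.53, 2.53], [-0.77, 2.02], [0.04, 2.7], [-1, 4.14], [0.28, 2.66], [-3.11, 3.11]. Speed limits (rad/s): [2.57, 2.57, 3.14, 3.14, 3.14, 3.14].

### API

Orientations are given as [roll, pitch, yaw] about the fixed x, y, z axes, in that order (R = Rz(yaw) Ry(pitch) Rx(roll)).
In Python, from cell import robot gives the robot as it stands.
- The arm moves only by the tool move_arm, never from a script. Its argument "deltas" is a list of rows, each an object with "dp": the shift along the tool's x, y, z in m, a list of three; "turn": the turn, a rotation vector about the tool's x, y, z in degrees, a list of three. A call has 1 to 10 rows; each row is the pose to reach, as a shift and turn from the pose commanded when the call began, along the tool's axes at that moment; what a row does not reach only later rows make up. A row lasts 1/10 s, in which the tool goes at most 50 mm and 8.59 degrees, less where a joint would pass 70% of its speed; a pose out of reach is approached as far as the arm can. A call with a gripper value outside its range is refused whole. "hand" is the finger opening in m, from 0 to 0.0918, set as the call begins (left out, the last holds). The fingers move at their own pace and stop on an object; "squeeze" is the grip in N (left out, the last holds). Time passes only in rows, so rows that repeat a pose let the fingers close. It gives the time, the measured TCP pose, the force and the opening at its end, in the units of the state.
- robot.observe(): the state, without advancing time (a new reading comes with each control period).
- robot.read_camera(name): name is "scene" or "top"; returns (picture, depth): 400x640x3 uint8, red, green, blue; 400x640 float32, m along the optical axis (not along the pixel's ray), 0 where there is no reading.
- robot.camera_info(name): a dict with "fx", "fy", "cx", "cy" (pixels), "k1" (the pictures are not rectified: a ray, as slopes to the right and down, at radius r is drawn at 1 + k1 r^2 times it, then the intrinsics apply), "R" (3x3) and "t" (3): a world point X has camera coordinates R X + t. Camera axes: x right, y down, z forward; pixel columns grow to the right and rows downward; lengths in m; the calibration is good to about 2 mm. A picture is of the moment at which its call begins. camera_info takes no time and is no camera call.
- robot.hand_in(): hands the job in, once; it reports no verdict.
The state is a dict: "time": time; "qpos": joint angles; "qvel": joint speeds; "joint_efforts": joint torques, N m; "tool_pos": TCP position; "tool_rot": TCP orientation; "contact_force": force on the tool from outside, world axes, zero at the start; "torque": the same for the moment, N m; "opening": finger opening in m.
Only numpy, scipy, OpenCV 4.12 (cv2) and the standard library are available. Lean on these libraries where they do the work, as an engineer would, in place of code of your own. Each camera call takes 0.05 s, during which the arm holds its last target.

### The job

Balance the centrifuge rotor: take the sprung tongs from their stand, reach down into the pocket that holds the steel balance plug, squeeze the tongs on its stem, draw it right out, and press it gently down into the pocket straight opposite the capped tube until you feel it snap home on that pocket's bottom. Do not force the plug or jab the rotor, handle the plug with the tongs only and leave the tube where it is; when finished, stand the tongs upright in their stand again.

Things in the scene. Friction and masses are not known exactly. Their poses are not given: they have to be found in the camera images.
- rotor: bare metal centrifuge rotor on a rubber foot, fixed to the table: a round plate 146 mm across carrying four upright open cups (the pockets, rims 47 mm across, 102 mm above the table) round a hub with a knurled dark nut (98 mm). Origin on the table at its centre, z up; pocket centres lie 48 mm from it, 90 degrees apart
- pocket_0 (a point): lowest floor point on the axis of a round pocket, 25 mm above the table, z up. Bore 32 mm clear, 77 mm deep from the rim to here, mouth flared to 39 mm. From above pockets 0, 1, 2, 3 follow one another anticlockwise: 0 is opposite 2, 1 opposite 3. Its sliding bottom is at this lowest point
- pocket_1 (a point): the next pocket, same as pocket_0, bottom at this lowest point too. On every pocket's bottom two sprung steel balls face each other 7 mm above it, at the bore wall; they snap over a ridge at the plug's foot and hold it down. To draw the plug up past them takes about 7 to 11 N within the first 2 mm
- pocket_2 (a point): lowest floor point of the pocket opposite pocket_0, same bore and rim. Its sliding bottom (with the balls) was clamped somewhere 6 to 21 mm ABOVE this point; the height is not measured and must be felt. Seen from outside, the clamp screw in the cup's dark slot sits 7 mm above the bottom
- pocket_3 (a point): as pocket_2, opposite pocket_1; bottom also 6 to 21 mm above this point, not measured. A plug let down loosely stops on the balls 4 mm above the bottom; about 6 to 10 N presses it on until 2 mm above, then it snaps down onto the hard bottom. Stop soon after: over some 20 N of push counts as forcing it
- plug: steel balance plug, 68 to 92 g, at the start home in a pocket beside the tube's. Origin at the centre of its underside, z up. Body 30 mm across, 24 mm high, with a tapered foot and a groove; on it a knurled stem 10 mm across, 16 mm high (top 40 mm above the underside, 37 mm below the rim at the start)
- tube_centre (a point): centre, half-way up, of the clear capped sample tube (32 mm across the cap, 28 mm body, 96 mm tall) standing loose in either pocket_0 or pocket_1, cap just above the rim; the plug is then in the other of the two
- tongs: steel tongs, 300 g, 131 mm tall, upright in the stand. Origin midway between the tips' lower ends; z up, y the closing line. Two straight parallel arms, geared together and sprung apart (6 N each at rest, 0.6 N more per mm), slide in up to 7.5 mm each. Tips V-grooved over 14 mm, 27 mm over the outside at rest, 13 mm wide in x; on the stem each arm is about 4.5 mm in
- tongs_grip (a point): where to grip the tongs from above: midway between two dark pads on the arms' outer faces, 117 mm above the tips, 14 mm below the top. Pads 12 mm wide in x, 16 mm high, 50 mm over the outside along y at rest, about 41 mm with the stem in the tips. At 47 mm the tongs are carried and the tips pass round the stem with 2.5 mm play; about 30 N on the pads holds the plug firmly
- stand: grey tongs stand with a dark foot 72 x 88 mm, fixed. Origin on the table at its centre, z up. Slot 17 mm (x) by 33 mm (y), floor 10 mm and rim 66 mm above the table, mouth flared by 3 mm. The tongs stand in it on their tips, their y along the stand's y

How it is judged:
By the outcome, as a careful person would: the job done as asked, in the order asked, and still so for the second after the job is handed in, with the robot touching nothing.
It also fails if it takes over 51 s, if anything falls off the work surface, if the arm or the gripper's body presses on something with over 40 N, if the wrist force passes 120 N, or if a joint passes its speed limit or range.

## Working session

There is one attempt and no reset: what is moved stays moved. The work goes in short steps, Python scripts to look and compute and a tool call to move; the robot and the scene stay as the last step left them, time stands still between calls to the robot, and variables do not carry over. Pictures are saved under pics/ and viewed, and the job is handed in when it is done.

Besides the shell and the picture viewer there is one more tool, called by a JSON object that holds its "name" and its "arguments". move_arm: Moves the arm, as the interface text tells. Its arguments: {"type":"object","properties":{"deltas":{"type":"array"},"hand":{"type":"number"},"squeeze":{"type":"number"}},"required":["deltas"]}

```bash
mkdir -p pics; ls
python3 - <<'E'
from cell import robot
import cv2
print(robot.observe())
for n in ("scene","top"):
    im,d=robot.read_camera(n); cv2.imwrite(f"pics/{n}0.png",im[:,:,::-1]); 
    import numpy as np; np.save(f"pics/{n}0d.npy",d)
    print(n,robot.camera_info(n))
E
```

```text
pics
{'time': 0.0, 'qpos': array([ 9.83998707e-01,  3.42713890e-01,  1.52500912e+00,  3.04533767e-06,
        1.27537317e+00, -1.45940795e-01]), 'qvel': array([ 0.00079834, -0.00036579, -0.00034279,  0.00058886, -0.00060342,
       -0.00084875]), 'joint_efforts': array([-1.62954784e-03, -4.31219566e+01, -2.44224733e+01,  7.16647971e-02,
        5.56956267e-02, -1.15626049e-04]), 'tool_pos': array([0.22375456, 0.47449292, 0.22605229]), 'tool_rot': array([ 2.99371503,  1.5692928 , -2.15953166]), 'contact_force': array([ 0.24813274, -0.31849313,  0.87401327]), 'torque': array([ 0.03177504, -0.02135263, -0.00906175]), 'opening': 0.0919602422523193}
scene {'fx': 488.4763835664744, 'fy': 488.4763835664744, 'cx': 320.3124658949989, 'cy': 195.95173572358016, 'k1': -0.14292593513789031, 'R': array([[ 0.52911994, -0.84846915,  0.01149749],
       [-0.62543383, -0.39911682, -0.67047617],
       [ 0.57346719,  0.34757139, -0.74184197]]), 't': array([-0.21400565,  0.44338995,  0.61340415])}
top {'fx': 460.92223752921944, 'fy': 460.92223752921944, 'cx': 324.22189793939265, 'cy': 202.42635851869557, 'k1': 0.0041020285922007925, 'R': array([[ 2.30004575e-02, -9.99727457e-01,  3.99893505e-03],
       [-9.84266336e-01, -2.33453207e-02, -1.75142159e-01],
       [ 1.75187782e-01,  9.23326268e-05, -9.84535034e-01]]), 't': array([0.08473779, 0.57552356, 0.86623042])}
```

View pics/scene0.png

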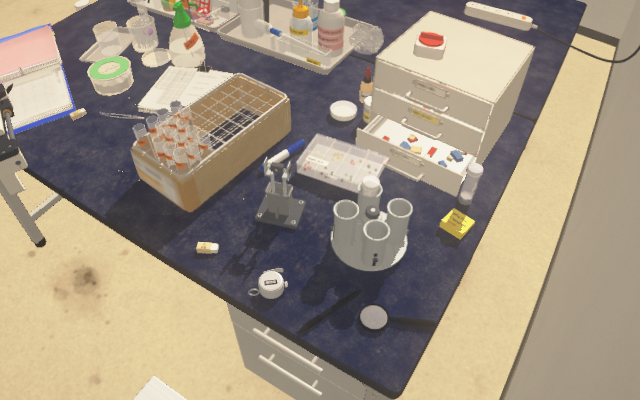

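View pics/top0.png

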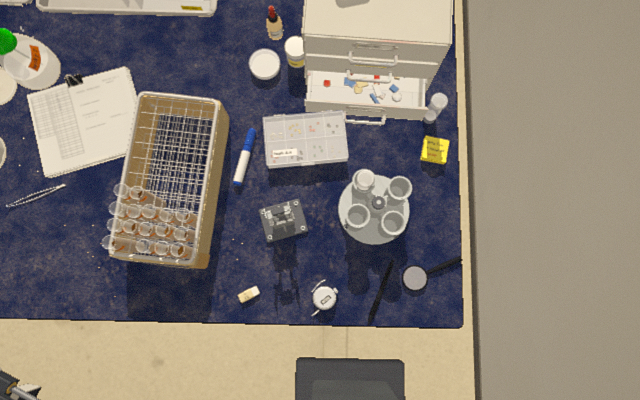

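```bash
cat > h.py <<'E'
import numpy as np, cv2
from cell import robot
def K(c): return np.array([[c['fx'],0,c['cx']],[0,c['fy'],c['cy']],[0,0,1.]]), np.array([c['k1'],0,0,0,0.])
def ray(n,uv):
    c=robot.camera_info(n); k,d=K(c)
    p=cv2.undistortPoints(np.array(uv,float).reshape(-1,1,2),k,d).reshape(-1,2)
    v=np.c_[p,np.ones(len(p))]@c['R']; o=-c['R'].T@c['t']
    return o,v
def onz(n,uv,z):
    o,v=ray(n,uv); return o+v*((z-o[2])/v[:,2])[:,None]
def proj(n,X):
    c=robot.camera_info(n); k,d=K(c)
    return cv2.projectPoints(np.array(X,float).reshape(-1,1,3),cv2.Rodrigues(c['R'])[0],c['t'],k,d)[0].reshape(-1,2)
def cloud(n,dep):
    h,w=dep.shape; uu,vv=np.meshgrid(np.arange(w),np.arange(h))
    c=robot.camera_info(n); k,d=K(c)
    p=cv2.undistortPoints(np.c_[uu.ravel(),vv.ravel()].astype(float).reshape(-1,1,2),k,d).reshape(-1,2)
    P=np.c_[p,np.ones(len(p))]*dep.reshape(-1,1)
    return ((P-c['t'])@c['R']).reshape(h,w,3)
E
python3 - <<'E'
import cv2
a=cv2.imread('pics/scene0.png'); b=cv2.imread('pics/top0.png')
cv2.imwrite('pics/sz.png',cv2.resize(a[140:280,230:430],None,fx=4,fy=4,interpolation=cv2.INTER_CUBIC))
cv2.imwrite('pics/tz.png',cv2.resize(b[155:265,245:425],None,fx=4.4,fy=4.4,interpolation=cv2.INTER_CUBIC))
E
```

```text
(no output)
```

View pics/sz.png

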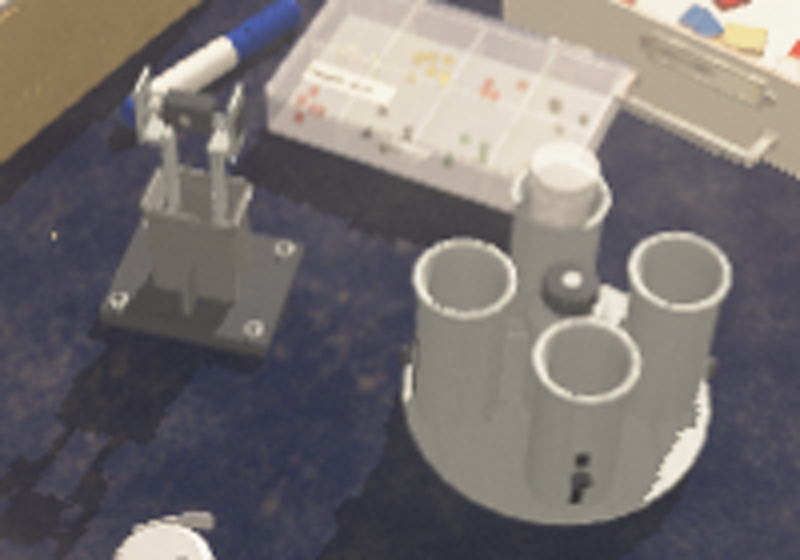

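View pics/tz.png

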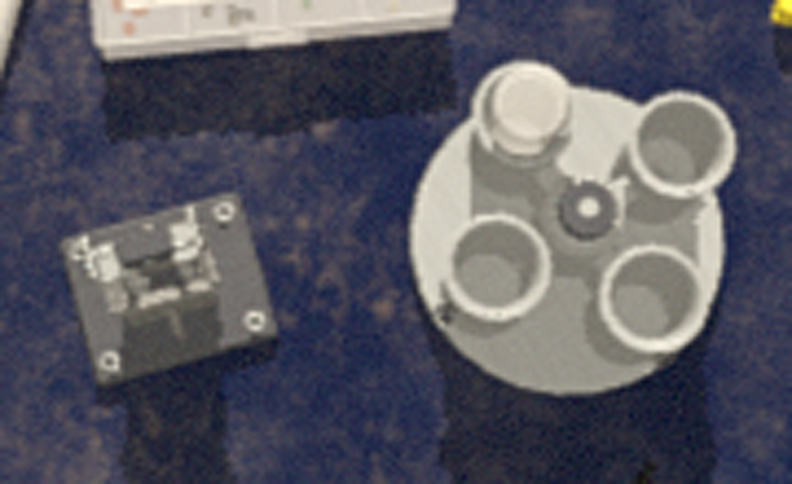

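Run:
```python
from h import *
for n in('top','scene'):
    d=np.load(f'pics/{n}0d.npy'); P=cloud(n,d); np.save(f'pics/{n}0P.npy',P)
    b=cv2.imread(f'pics/{n}0.png')
    x,y,w,h=((325,160,100,100) if n=='top' else (325,165,95,110))
    m=np.zeros(d.shape,bool); m[y:y+h,x:x+w]=1
    z=P[:,:,2]; r=m&(abs(z-.102)<.004)&(d>0)
    print(n,r.sum(),P[r].min(0),P[r].max(0))
    vis=np.clip((z[y:y+h,x:x+w])/.13*255,0,255).astype(np.uint8)
    vis=cv2.applyColorMap(cv2.resize(vis,None,fx=5,fy=5,interpolation=cv2.INTER_NEAREST),cv2.COLORMAP_JET)
    c=b[y:y+h,x:x+w].astype(float); c=np.clip((c-60)*1.8,0,255).astype(np.uint8)
    c=cv2.resize(c,None,fx=5,fy=5,interpolation=cv2.INTER_CUBIC)
    cv2.imwrite(f'pics/{n}1z.png',cv2.resize(np.hstack([vis,c]),None,fx=.78,fy=.78))
```

```text
top 722 [ 0.50780589 -0.06529092  0.0980025 ] [0.63103666 0.05706482 0.10586835]
scene 777 [ 0.50655663 -0.06629535  0.09806098] [0.62810643 0.05591208 0.10593023]
```

View pics/top1z.png

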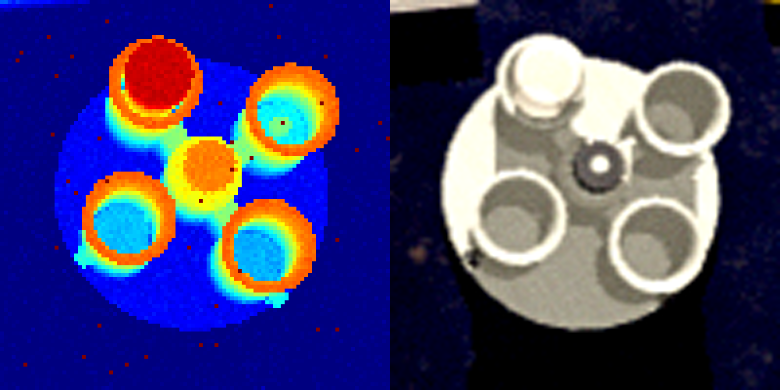

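View pics/scene1z.png

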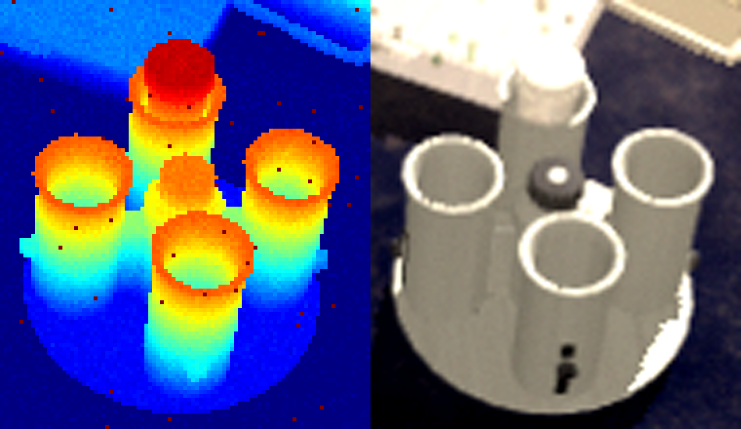

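Run:
```python
from h import *
from scipy.optimize import least_squares
for n in('top','scene'):
    P=np.load(f'pics/{n}0P.npy').reshape(-1,3); 
    Q=P[(abs(P[:,2]-.102)<.003)&(P[:,0]>.49)&(P[:,0]<.65)&(abs(P[:,1]+.005)<.08)]
    # rotor fit: 4 circles of mean radius ~21.5mm at 48mm
    def cen(p): return np.array([[p[0]+.048*np.cos(p[2]+k*np.pi/2),p[1]+.048*np.sin(p[2]+k*np.pi/2)] for k in range(4)])
    def res(p):
        c=cen(p); r=np.linalg.norm(Q[:,None,:2]-c,axis=2); i=r.argmin(1); r=r.min(1)
        return np.maximum(abs(r-.0215)-.002,0)+abs(r-.0215)*.1
    best=min((least_squares(res,[.57,-.005,a],loss='soft_l1',f_scale=.002) for a in np.arange(0,1.57,.2)),key=lambda s:s.cost)
    p=best.x; print(n,p[:2],np.degrees(p[2]),best.cost); c=cen(p); print(c)
    for k in range(4):
        M=P[(np.linalg.norm(P[:,:2]-c[k],axis=1)<.013)&(P[:,2]<.095)&(P[:,2]>0.01)]
        if len(M): print(k,len(M),np.round(np.percentile(M[:,2],[5,25,50,75,95]),4))
        T=P[(np.linalg.norm(P[:,:2]-c[k],axis=1)<.02)&(P[:,2]>.108)&(P[:,2]<.14)]
        if len(T)>5: print('tube',T.mean(0))
    H=P[(np.linalg.norm(P[:,:2]-p[:2],axis=1)<.012)]; print('hub',np.median(H,0))
```

```text
top [ 0.56854951 -0.00408661] 34.48813337340732 0.0006696591955116696
[[ 0.60811319  0.0230927 ]
 [ 0.5413702   0.03547708]
 [ 0.52898582 -0.03126591]
 [ 0.59572881 -0.0436503 ]]
0 2 [0.0919 0.0924 0.0931 0.0937 0.0942]
tube [0.60750935 0.0232858  0.11983596]
1 109 [0.0387 0.0403 0.0412 0.0424 0.0437]
2 88 [0.0364 0.0382 0.0391 0.0403 0.0415]
3 76 [0.0466 0.0479 0.0497 0.0609 0.0655]
hub [ 0.56806841 -0.00334616  0.09759906]
scene [ 0.56854408 -0.00552519] 34.66120947423091 0.0019436990698998504
[[ 0.60802548  0.0217735 ]
 [ 0.54124538  0.03395621]
 [ 0.52906267 -0.03282389]
 [ 0.59584277 -0.0450066 ]]
0 1 [0.0942 0.0942 0.0942 0.0942 0.0942]
tube [0.60519432 0.02005264 0.11951299]
hub [ 0.56543619 -0.00594261  0.09776431]
```

Run:
```python
from h import *
for n in('top','scene'):
    P=np.load(f'pics/{n}0P.npy').reshape(-1,3)
    S=P[(P[:,0]>.48)&(P[:,0]<.62)&(P[:,1]>.09)&(P[:,1]<.22)]
    print(n,len(S),np.histogram(S[:,2],np.arange(-.005,.15,.01)))
    for lo,hi in((.005,.02),(.06,.07),(.10,.124),(.124,.15)):
        Q=S[(S[:,2]>lo)&(S[:,2]<hi)]
        if len(Q)<4: continue
        rc,(w,h),a=cv2.minAreaRect((Q[:,:2]*1000).astype(np.float32)); print(lo,len(Q),rc,w,h,a,Q[:,2].mean())
    y0=(P[:,0]>.48)
    Z=np.load(f'pics/{n}0P.npy')
    b=cv2.imread(f'pics/{n}0.png')
    x,y,w,h=((255,190,60,60) if n=='top' else (250,140,60,90))
    v=np.clip(Z[y:y+h,x:x+w,2]/.15*255,0,255).astype(np.uint8); s=6
    v=cv2.applyColorMap(cv2.resize(v,None,fx=s,fy=s,interpolation=cv2.INTER_NEAREST),cv2.COLORMAP_JET)
    cv2.imwrite(f'pics/{n}2z.png',np.hstack([v,cv2.resize(b[y:y+h,x:x+w],None,fx=s,fy=s,interpolation=cv2.INTER_CUBIC)]))
```

```text
top 4154 (array([2768,  888,   26,   29,   29,    7,   32,  125,    4,    3,    2,
         64,   18,  110,   44]), array([-0.005,  0.005,  0.015,  0.025,  0.035,  0.045,  0.055,  0.065,
        0.075,  0.085,  0.095,  0.105,  0.115,  0.125,  0.135,  0.145]))
0.005 897 (560.9332275390625, 174.06619262695312) 110.60890197753906 109.07642364501953 13.09654712677002 0.009889585459388471
0.06 130 (542.324951171875, 182.53965759277344) 34.235931396484375 49.796024322509766 16.685888290405273 0.06673339752527599
0.1 80 (541.6385498046875, 182.1653289794922) 16.80510139465332 44.100948333740234 17.758352279663086 0.11256311179237315
0.124 156 (541.4265747070312, 182.2317657470703) 17.0832576751709 49.981712341308594 18.129758834838867 0.13405701084051488
scene 4021 (array([2130,  780,   80,   83,   96,  124,  132,  187,   30,   24,   24,
         88,   59,  143,   40]), array([-0.005,  0.005,  0.015,  0.025,  0.035,  0.045,  0.055,  0.065,
        0.075,  0.085,  0.095,  0.105,  0.115,  0.125,  0.135,  0.145]))
0.005 816 (545.6408081054688, 161.37258911132812) 83.46821594238281 122.81231689453125 9.144426345825195 0.010446771958263351
0.06 212 (542.4641723632812, 180.95016479492188) 36.3188591003418 50.06612014770508 12.457931518554688 0.06614399554963112
0.1 153 (541.5732421875, 179.79742431640625) 18.921127319335938 48.549015045166016 15.545448303222656 0.1135118105708855
0.124 190 (540.373779296875, 180.25921630859375) 19.945180892944336 50.499229431152344 15.545546531677246 0.13215631119312476
```

View pics/top2z.png

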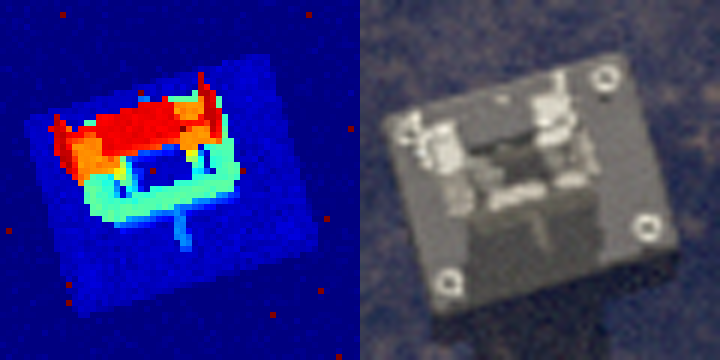

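View pics/scene2z.png

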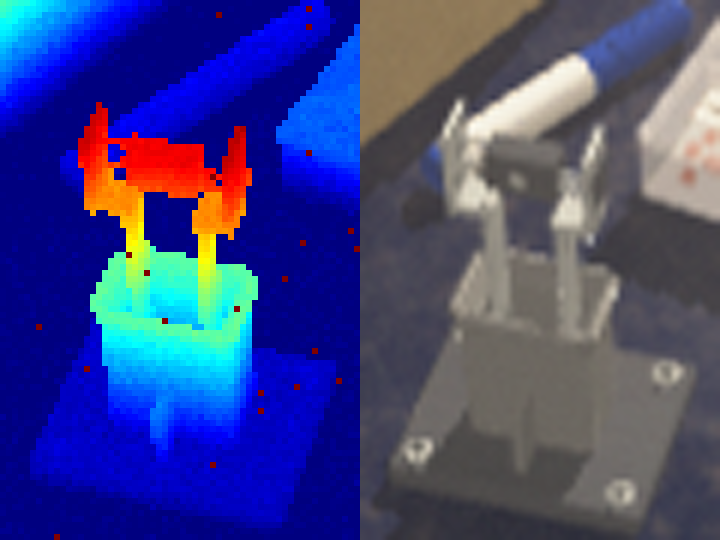

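Run:
```python
from h import *
from scipy.spatial.transform import Rotation as R
px=[((605-360)/6+255,77/6+190),((648-360)/6+255,228/6+190),((449-360)/6+255,282/6+190)]
px=np.array(px)-0.4
for z in(.01,):
    q=onz('top',px,z); print(q, 'c',(q[0]+q[2])/2); d=q[1]-q[2]; print('y-edge ang',np.degrees(np.arctan2(d[1],d[0])),np.linalg.norm(d)); d=q[0]-q[1]; print('x-edge',np.degrees(np.arctan2(d[1],d[0])),np.linalg.norm(d))
P=np.load('pics/top0P.npy').reshape(-1,3)
P=P[(P[:,0]>.3)&(P[:,0]<.8)&(abs(P[:,1])<.4)]
for zl in (.06,.08,.1,.12,.15,.2):
    Q=P[P[:,2]>zl]
    H=set(map(tuple,np.round(Q[:,:2]/.04).astype(int)))
    print(zl,len(Q)); 
    g=np.histogram2d(Q[:,0],Q[:,1],[np.arange(.3,.81,.05),np.arange(-.4,.41,.05)])[0].astype(int)
    if zl in(.06,.1,.2): print(g)
s=robot.observe(); r=R.from_euler('xyz',s['tool_rot']); print(r.as_matrix())
```

```text
[[0.57918249 0.15796828 0.01      ]
 [0.52694738 0.1414396  0.01      ]
 [0.50679817 0.20883429 0.01      ]] c [0.54299033 0.18340128 0.01      ]
y-edge ang -73.35473718730702 0.0703422689585485
x-edge 17.55885244628909 0.05478780518618267
0.06 8445
[[   0    0    0    0    0    0    0    0    0    0    0    0    0    0
     0    0]
 [   0    0    0    0    0    0    0    0    0    0    0    0    0    0
     0    0]
 [   0    0    0    0    0    0    0    0    0 1037    0    0    0    0
    73  112]
 [   0    0    0    0    0    0    0    0    0    0    0    0    0    0
   464  650]
 [   0    0    0    0    0    0   23  319  130   45    0  312   56    0
   449  659]
 [   0    0    0    0    0    0   71  350  499    7    0   30    2    0
   276   62]
 [   0    0    0    0    0    0   82   95  293    0    0    0    0    0
   282   79]
 [   0    0    0    0    0    0    0    0    0    0    0    0    0    0
   281   59]
 [   0    0    0    0    0    0    0    0    0    0    0    0    0    0
   258   55]
 [   0    0    0    0    0  302  105  107  131  116   95    0    0    0
   211  268]]
[... 1204 characters left out ...]
 0    0    0    0    0
     0    0]
 [   0    0    0    0    0    0    0    0    0    0    0    0    0    0
     0    0]
 [   0    0    0    0    0    0    0    0    0    0    0    0    0    0
     0    0]
 [   0    0    0    0    0    0    0    0    0    0    0    0    0    0
     0    0]
 [   0    0    0    0    0    0    0    0    0    0    0    0    0    0
     0    0]
 [   0    0    0    0    0    0    0    0    0    0    0    0    0    0
     0    0]
 [   0    0    0    0    0    0    0    0    0    0    0    0    0    0
     0    0]]
[[-7.61707185e-04 -9.04418018e-01  4.26646772e-01]
 [-1.15600408e-03  4.26647407e-01  9.04417300e-01]
 [-9.99999042e-01  1.95695745e-04 -1.37049132e-03]]
```

```bash
cat > go.py <<'E'
import sys
from h import *
from scipy.spatial.transform import Rotation as R
def go(x,y,z,ang):
    s=robot.observe(); r=R.from_euler('xyz',s['tool_rot']); a=np.radians(ang)
    X=np.array([0,0,-1.]);Z=np.array([np.cos(a),np.sin(a),0]);T=R.from_matrix(np.c_[X,np.cross(Z,X),Z])
    dp=r.inv().apply(np.array([x,y,z])-s['tool_pos']); tv=(r.inv()*T).as_rotvec(degrees=True)
    print('t',s['time'],'pos',np.round(s['tool_pos'],4),'F',np.round(s['contact_force'],1),'op',round(s['opening'],4))
    print('dp',np.round(dp,4),'turn',np.round(tv,2)); return dp,tv
if __name__=='__main__': go(*map(float,sys.argv[1:5]))
E
python3 go.py .5413 .1812 .196 107
```

```text
t 0.1 pos [0.2238 0.4745 0.2261] F [ 0.3 -0.6 -0.3] op 0.0913
dp [ 0.0302 -0.4123 -0.1298] turn [-4.225e+01 -7.000e-02 -4.000e-02]
```

{"name": "move_arm", "arguments": {"deltas": [{"dp":[0.002,-0.033,-0.01],"turn":[-3,0,0]},{"dp":[0.006,-0.078,-0.025],"turn":[-8,0,0]},{"dp":[0.009,-0.124,-0.039],"turn":[-13,0,0]},{"dp":[0.012,-0.169,-0.053],"turn":[-18,0,0]},{"dp":[0.016,-0.214,-0.067],"turn":[-23,0,0]},{"dp":[0.019,-0.26,-0.082],"turn":[-28,0,0]},{"dp":[0.022,-0.305,-0.096],"turn":[-33,0,0]},{"dp":[0.026,-0.35,-0.11],"turn":[-38,0,0]},{"dp":[0.029,-0.392,-0.123],"turn":[-41.5,0,0]},{"dp":[0.03,-0.412,-0.13],"turn":[-42.2,0,0]}], "hand": 0.0918}}

```text
time: 1.1
tool_pos: [0.5432, 0.1785, 0.1957]
tool_rot: [2.2, 1.57, -2.217]
contact_force: [0.2, 0.8, 0.1]
opening: 0.0918
```

Run:
```python
from go import *
go(.5413,.1812,.108,107)
for n in('top','scene'):
    im,d=robot.read_camera(n); cv2.imwrite(f'pics/{n}3.png',im[:,:,::-1]); np.save(f'pics/{n}3d.npy',d)
a=cv2.imread('pics/top3.png')[150:290,220:420];b=cv2.imread('pics/scene3.png')[100:240,200:400]
cv2.imwrite('pics/c3.png',cv2.resize(np.hstack([a,b]),None,fx=2,fy=2,interpolation=cv2.INTER_CUBIC))
go(.5413,.1812,.108,107)
```

```text
t 1.1 pos [0.5432 0.1785 0.1957] F [0.2 0.8 0.1] op 0.0918
dp [0.0877 0.0009 0.0032] turn [-0.11 -0.03 -0.05]
t 1.2 pos [0.5427 0.179  0.1956] F [0.1 1.  0. ] op 0.0919
dp [0.0876 0.0006 0.0025] turn [-0.26 -0.02 -0.07]
```

View pics/c3.png

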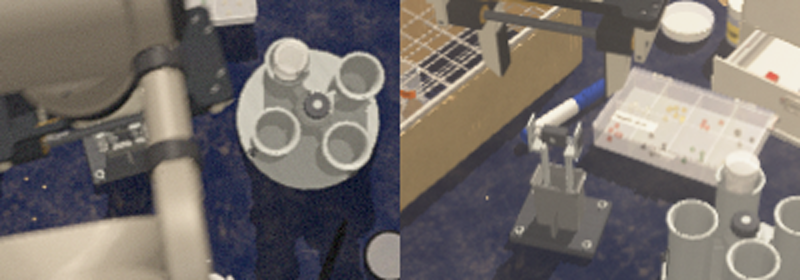

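{"name": "move_arm", "arguments": {"deltas": [{"dp":[0.015,0,0],"turn":[0,0,0]},{"dp":[0.04,0,0],"turn":[0,0,0]},{"dp":[0.04,0,0],"turn":[0,0,0]}]}}

```text
time: 1.5
tool_pos: [0.5383, 0.1819, 0.1538]
tool_rot: [1.409, 1.564, -3.007]
contact_force: [-1.1, 0.4, 0.2]
opening: 0.092
```

```bash
python3 go.py .5413 .1812 .108 107
```

```text
t 1.5 pos [0.5383 0.1819 0.1538] F [-1.1  0.4  0.2] op 0.092
dp [ 0.0457 -0.0029 -0.0016] turn [-0.03  0.06 -0.39]
```

{"name": "move_arm", "arguments": {"deltas": [{"dp":[0.015,0,0],"turn":[0,0,0]},{"dp":[0.035,0,0],"turn":[0,0,0]},{"dp":[0.045,0,0],"turn":[0,0,0]},{"dp":[0.045,0,0],"turn":[0,0,0]},{"dp":[0.045,0,0],"turn":[0,0,0]}]}}

```text
time: 2.0
tool_pos: [0.5414, 0.1819, 0.1126]
tool_rot: [-1.562, 1.57, 0.305]
contact_force: [0.5, -0.6, 0.2]
opening: 0.0917
```

```bash
python3 go.py .5413 .1812 .108 107
```

```text
t 2.0 pos [0.5414 0.1819 0.1126] F [ 0.5 -0.6  0.2] op 0.0917
dp [ 0.0046  0.0003 -0.0006] turn [-0.04  0.    0.05]
```

{"name": "move_arm", "arguments": {"deltas": [{"dp":[0.0045,0,-0.0005],"turn":[0,0,0]},{"dp":[0.0045,0,-0.0005],"turn":[0,0,0]}]}}

```text
time: 2.2
tool_pos: [0.5414, 0.181, 0.1075]
tool_rot: [-1.539, 1.57, 0.328]
contact_force: [0.2, 0.6, 0.1]
opening: 0.0917
```

{"name": "move_arm", "arguments": {"deltas": [{"dp":[0,0,0],"turn":[0,0,0]},{"dp":[0,0,0],"turn":[0,0,0]},{"dp":[0,0,0],"turn":[0,0,0]},{"dp":[0,0,0],"turn":[0,0,0]},{"dp":[0,0,0],"turn":[0,0,0]}], "hand": 0.047, "squeeze": 30}}

```text
time: 2.7
tool_pos: [0.5413, 0.181, 0.1073]
tool_rot: [-1.222, 1.571, 0.645]
contact_force: [0.5, -0.2, 0.5]
opening: 0.0563
```

```bash
python3 go.py .5413 .1812 .108 107
```

```text
t 2.7 pos [0.5413 0.181  0.1073] F [ 0.5 -0.2  0.5] op 0.0563
dp [-0.0007 -0.      0.0002] turn [-0.06  0.    0.01]
```

{"name": "move_arm", "arguments": {"deltas": [{"dp":[0,0,0],"turn":[0,0,0]},{"dp":[0,0,0],"turn":[0,0,0]},{"dp":[0,0,0],"turn":[0,0,0]},{"dp":[0,0,0],"turn":[0,0,0]}]}}

```text
time: 3.1
tool_pos: [0.5414, 0.1808, 0.1072]
tool_rot: [-2.733, 1.57, -0.866]
contact_force: [0.5, -1.9, 0.8]
opening: 0.0468
```

Run:
```python
from go import *
go(.5413,.1812,.108,107)
for n in('top','scene'):
    im,d=robot.read_camera(n); cv2.imwrite(f'pics/{n}4.png',im[:,:,::-1])
a=cv2.imread('pics/top4.png')[150:290,220:420];b=cv2.imread('pics/scene4.png')[100:240,200:400]
cv2.imwrite('pics/c4.png',cv2.resize(np.hstack([a,b]),None,fx=2,fy=2,interpolation=cv2.INTER_CUBIC))
print(robot.observe())
```

```text
t 3.1 pos [0.5414 0.1808 0.1072] F [ 0.5 -1.9  0.8] op 0.0468
dp [-0.0008 -0.      0.0005] turn [-0.06 -0.02  0.01]
{'time': 3.2, 'qpos': array([ 1.88231823e-01,  5.41777316e-01,  1.55656862e+00, -2.93578167e-04,
        1.04308542e+00, -1.67814408e+00]), 'qvel': array([ 2.02918789e-03, -1.28024731e-03, -2.07164385e-03,  8.96190567e-05,
        2.27219964e-03,  1.23580863e-03]), 'joint_efforts': array([ 1.14415839e+00, -4.98387408e+01, -2.10965985e+01,  6.92195222e-01,
        1.57405883e-01, -1.48246345e-03]), 'tool_pos': array([0.54138759, 0.18081885, 0.10725257]), 'tool_rot': array([-2.68262566,  1.57049574, -0.81610195]), 'contact_force': array([ 0.79018734, -2.11713696,  0.71693778]), 'torque': array([-0.52614844, -0.11652776,  0.01977171]), 'opening': 0.04697005411779923}
```

View pics/c4.png

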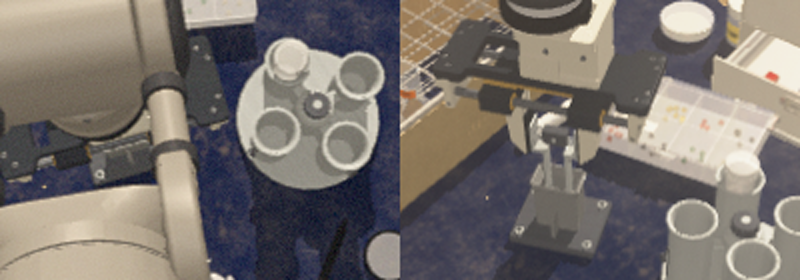

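{"name": "move_arm", "arguments": {"deltas": [{"dp":[-0.005,0,0],"turn":[0,0,0]},{"dp":[-0.015,0,0],"turn":[0,0,0]},{"dp":[-0.03,0,0],"turn":[0,0,0]},{"dp":[-0.05,0,0],"turn":[0,0,0]},{"dp":[-0.07,0,0],"turn":[0,0,0]},{"dp":[-0.095,0,0],"turn":[0,0,0]},{"dp":[-0.12,0,0],"turn":[0,0,0]},{"dp":[-0.14,0,0],"turn":[0,0,0]},{"dp":[-0.14,0,0],"turn":[0,0,0]}]}}

```text
time: 4.1
tool_pos: [0.5425, 0.1816, 0.2508]
tool_rot: [-1.605, 1.564, 0.262]
contact_force: [0.2, 0.6, -2.7]
opening: 0.047
```

Run:
```python
from go import *
go(.5957,-.0443,.245,107)
im,d=robot.read_camera('scene'); cv2.imwrite('pics/s5.png',cv2.resize(im[60:260,200:420,::-1],None,fx=3,fy=3,interpolation=cv2.INTER_CUBIC)); np.save('pics/s5d.npy',d)
```

```text
t 4.1 pos [0.5425 0.1816 0.2508] F [ 0.2  0.6 -2.7] op 0.047
dp [ 0.0058  0.015  -0.2316] turn [-0.04 -0.01  0.37]
```

View pics/s5.png

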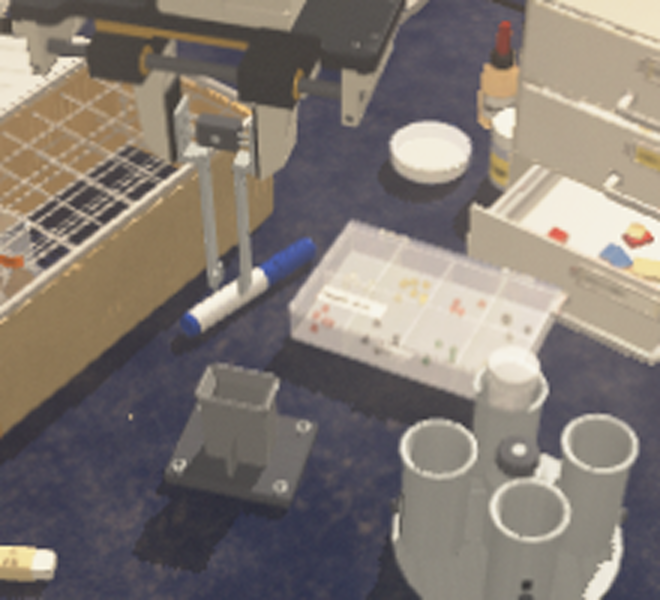

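{"name": "move_arm", "arguments": {"deltas": [{"dp":[0,0.001,-0.015],"turn":[0,0,0]},{"dp":[0,0.003,-0.05],"turn":[0,0,0]},{"dp":[0,0.006,-0.095],"turn":[0,0,0]},{"dp":[0,0.009,-0.14],"turn":[0,0,0]},{"dp":[0,0.012,-0.185],"turn":[0,0,0]},{"dp":[0,0.014,-0.218],"turn":[0,0,0]},{"dp":[0,0.015,-0.232],"turn":[0,0,0]},{"dp":[0,0.015,-0.232],"turn":[0,0,0]},{"dp":[0,0.015,-0.232],"turn":[0,0,0]}]}}

```text
time: 5.05
tool_pos: [0.5939, -0.0447, 0.2462]
tool_rot: [0.723, 1.568, 2.589]
contact_force: [-0.6, 1.0, -4.3]
opening: 0.0472
```

Run:
```python
from go import *
go(.5957,-.0443,.245,107)
for n in('top','scene'):
    im,d=robot.read_camera(n); cv2.imwrite(f'pics/{n}6.png',im[:,:,::-1]); np.save(f'pics/{n}6d.npy',d)
go(.5957,-.0443,.245,107)
b=cv2.imread('pics/scene6.png')[80:280,300:440]; a=cv2.imread('pics/top6.png')[110:310,290:430]
cv2.imwrite('pics/c6.png',cv2.resize(np.hstack([a,b]),None,fx=2.8,fy=2.8,interpolation=cv2.INTER_CUBIC))
```

```text
t 5.05 pos [ 0.5939 -0.0447  0.2462] F [-0.6  1.  -4.3] op 0.0472
dp [ 0.0012 -0.0018 -0.0001] turn [-0.07  0.1  -0.09]
t 5.15 pos [ 0.5942 -0.0438  0.2469] F [-0.7  0.1 -2.4] op 0.047
dp [ 0.0019 -0.0013 -0.0009] turn [ 0.03  0.06 -0.03]
```

View pics/c6.png

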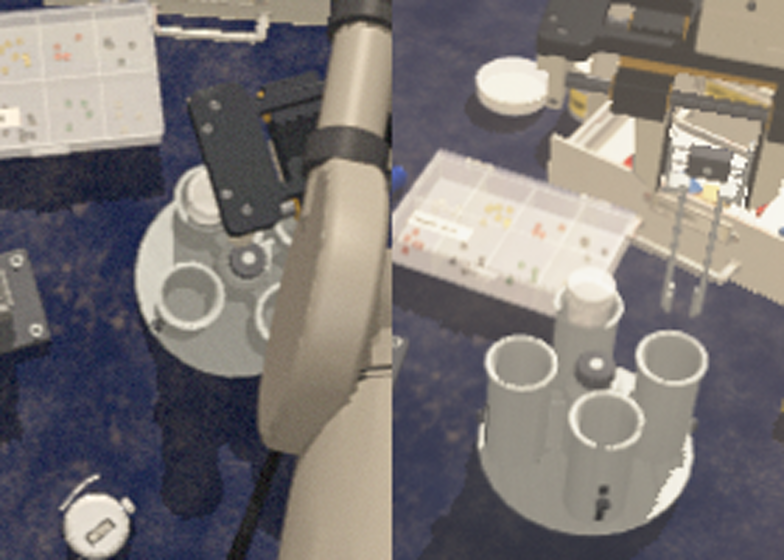

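Run:
```python
from go import *
d=np.load('pics/scene6d.npy'); P=cloud('scene',d)
m=(np.linalg.norm(P[:,:,:2]-[.5945,-.044],axis=2)<.03)
c=np.array([.5942,-.0440]); a=np.radians(107); uy=np.array([np.cos(a),np.sin(a)]); ux=np.array([np.cos(a-np.pi/2),np.sin(a-np.pi/2)])
for lo,hi in((.145,.155),(.155,.165),(.165,.19),(.19,.215)):
    q=P[m&(P[:,:,2]>lo)&(P[:,:,2]<hi)]
    l=np.c_[(q[:,:2]-c)@ux,(q[:,:2]-c)@uy]*1000
    A=l[l[:,1]>0];B=l[l[:,1]<0]
    print(lo,len(q),q[:,2].min(),'L',len(A),A.mean(0).round(1),A.min(0).round(1),A.max(0).round(1),'R',len(B),B.mean(0).round(1),B.min(0).round(1),B.max(0).round(1))
zz=P[m&(P[:,:,2]>.12)][:,2]; print(np.percentile(zz,[0,2,10]))
# tip edge pixels
for v in range(170,196):
    r=[u for u in range(360,420) if m[v,u] and P[v,u,2]>.13 and P[v,u,2]<.2]
    print(v,r)
print(proj('scene',[[*(c+uy*s),.149] for s in(.012,-.012)]))
```

```text
0.145 12 0.15023797948969175 L 6 [-4.4  7.4] [-5.4  5.2] [-3.3 10.8] R 6 [-4.  -8.6] [ -5.2 -11.6] [-2.6 -6.7]
0.155 33 0.15503145429519022 L 14 [-3.8  8.3] [-6.3  5.8] [-2.3 11.1] R 19 [-3.  -8.5] [ -7.2 -11.8] [ 4.7 -6. ]
0.165 41 0.16514521788226744 L 17 [-5.2  9. ] [-6.7  6.7] [-3.8 10.6] R 24 [ -5.2 -10.3] [ -7.2 -12.1] [ 0.5 -8.3]
0.19 52 0.19001214017114143 L 24 [-5.2 10.2] [-8.2  8.7] [ 4.  12.1] R 28 [ -5.2 -10.3] [ -7.3 -12.2] [ 3.5 -8.7]
[0.15023798 0.16295899 0.2357826 ]
170 [400]
171 [399, 400]
172 [399, 400, 412, 413]
173 [399, 400, 411, 412, 413]
174 [399, 411, 412, 413]
175 [399, 411, 412]
176 [399, 411, 412]
177 [399, 411, 412]
178 [398, 399, 410, 411, 412]
179 [398, 399, 410, 411]
180 [398, 399, 410, 411]
181 [398, 399, 410, 411]
182 [398, 399, 409, 410, 411]
183 [397, 398, 399, 408, 409, 410, 411]
184 [397, 398, 399, 408, 409, 410]
185 [397, 398, 399, 407, 408, 409, 410]
186 [397, 398, 399, 407, 408, 409, 410]
187 [396, 397, 398, 399, 407, 408, 409, 410]
188 [396, 397, 398, 399, 407, 408, 409]
189 [398, 399, 406, 407, 408, 409]
190 [398, 399, 406, 407, 408, 409]
191 [406, 407, 408, 409]
192 [406]
193 []
194 []
195 []
[[395.27015702 188.34841041]
 [409.16587303 191.12961475]]
```

{"name": "move_arm", "arguments": {"deltas": [{"dp":[0.005,-0.001,-0.001],"turn":[0,0,0]},{"dp":[0.02,-0.001,-0.001],"turn":[0,0,0]},{"dp":[0.035,-0.001,-0.001],"turn":[0,0,0]},{"dp":[0.035,-0.001,-0.001],"turn":[0,0,0]},{"dp":[0.035,-0.001,-0.001],"turn":[0,0,0]},{"dp":[0.035,-0.001,-0.001],"turn":[0,0,0]}]}}

```text
time: 5.75
tool_pos: [0.5963, -0.0456, 0.2131]
tool_rot: [-2.004, 1.569, -0.137]
contact_force: [1.2, -0.3, -3.3]
opening: 0.047
```

```bash
python3 go.py .5957 -.0446 .149 107
```

```text
t 5.75 pos [ 0.5963 -0.0456  0.2131] F [ 1.2 -0.3 -3.3] op 0.047
dp [0.0641 0.0003 0.0012] turn [-0.02 -0.04  0.09]
```

{"name": "move_arm", "arguments": {"deltas": [{"dp":[0.005,0,0.001],"turn":[0,0,0]},{"dp":[0.01,0,0.001],"turn":[0,0,0]},{"dp":[0.01,0,0.001],"turn":[0,0,0]},{"dp":[0.01,0,0.001],"turn":[0,0,0]}]}}

```text
time: 6.15
tool_pos: [0.5954, -0.045, 0.202]
tool_rot: [0.945, 1.57, 2.811]
contact_force: [-0.2, 0.4, -2.6]
opening: 0.047
```

Run:
```python
from go import *
go(.5957,-.0446,.149,107)
im,d=robot.read_camera('scene'); cv2.imwrite('pics/s7.png',cv2.resize(im[130:240,340:450,::-1],None,fx=5,fy=5,interpolation=cv2.INTER_CUBIC)); np.save('pics/s7d.npy',d)
go(.5957,-.0446,.149,107)
P=cloud('scene',d); c=np.array([.5957,-.0446]); a=np.radians(107); uy=np.array([np.cos(a),np.sin(a)]); ux=np.array([np.cos(a-np.pi/2),np.sin(a-np.pi/2)])
m=(np.linalg.norm(P[:,:,:2]-c,axis=2)<.02)
for lo,hi in((.109,.12),(.12,.14),(.14,.16)):
    q=P[m&(P[:,:,2]>lo)&(P[:,:,2]<hi)]
    l=np.c_[(q[:,:2]-c)@ux,(q[:,:2]-c)@uy]*1000
    A=l[l[:,1]>0];B=l[l[:,1]<0]
    if len(A) and len(B): print(lo,len(q),'L',A.mean(0).round(1),A.max(0).round(1),'R',B.mean(0).round(1),B.min(0).round(1))
```

```text
t 6.15 pos [ 0.5954 -0.045   0.202 ] F [-0.2  0.4 -2.6] op 0.047
dp [ 0.053  -0.0004  0.0003] turn [-0.06  0.01 -0.02]
t 6.2 pos [ 0.5955 -0.0451  0.2022] F [-0.3  0.5 -2.9] op 0.0469
dp [ 0.0532 -0.0003  0.0004] turn [-0.06  0.    0.  ]
0.109 44 L [-2.2  7.1] [ 6.9 10.5] R [-3.  -8.5] [ -7.2 -11.7]
0.12 34 L [-3.6  8.9] [ 4.2 10.7] R [ -4.8 -10.5] [ -6.5 -12.2]
0.14 37 L [-4.2  8.9] [-1.7 10.6] R [ -4.4 -10.3] [ -6.7 -12.1]
```

View pics/s7.png

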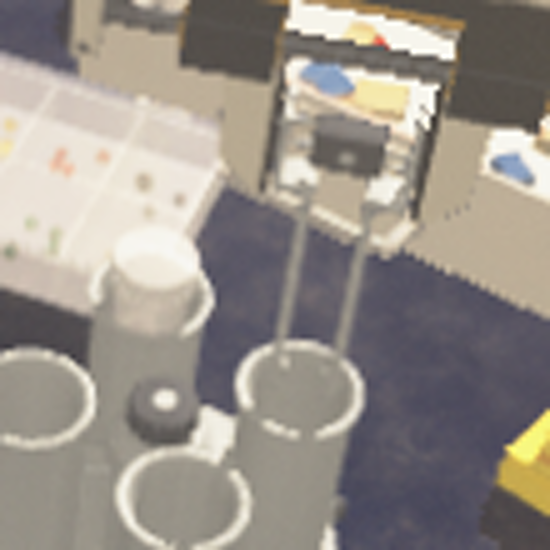

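{"name": "move_arm", "arguments": {"deltas": [{"dp":[0.004,0,0],"turn":[0,0,0]},{"dp":[0.012,0,0],"turn":[0,0,0]},{"dp":[0.02,0,0],"turn":[0,0,0]},{"dp":[0.028,0,0],"turn":[0,0,0]},{"dp":[0.033,0,0],"turn":[0,0,0]},{"dp":[0.033,0,0],"turn":[0,0,0]},{"dp":[0.033,0,0],"turn":[0,0,0]},{"dp":[0.033,0,0],"turn":[0,0,0]}]}}

```text
time: 7.0
tool_pos: [0.5958, -0.045, 0.1696]
tool_rot: [-1.979, 1.57, -0.112]
contact_force: [0.1, -0.8, -2.6]
opening: 0.0469
```

```bash
python3 go.py .5957 -.0446 .149 107
```

```text
t 7.0 pos [ 0.5958 -0.045   0.1696] F [ 0.1 -0.8 -2.6] op 0.0469
dp [ 0.0206 -0.      0.0005] turn [-0.05 -0.02  0.05]
```

{"name": "move_arm", "arguments": {"deltas": [{"dp":[0.003,0,0],"turn":[0,0,0]},{"dp":[0.006,0,0],"turn":[0,0,0]},{"dp":[0.009,0,0],"turn":[0,0,0]},{"dp":[0.01,0,0],"turn":[0,0,0]},{"dp":[0.01,0,0],"turn":[0,0,0]}]}}

```text
time: 7.5
tool_pos: [0.5954, -0.045, 0.1589]
tool_rot: [0.832, 1.57, 2.699]
contact_force: [0.5, 0.3, -2.8]
opening: 0.0471
```

{"name": "move_arm", "arguments": {"deltas": [{"dp":[0.003,0,0],"turn":[0,0,0]},{"dp":[0.006,0,0],"turn":[0,0,0]},{"dp":[0.008,0,0],"turn":[0,0,0]},{"dp":[0.008,0,0],"turn":[0,0,0]}]}}

```text
time: 7.9
tool_pos: [0.5953, -0.0449, 0.1508]
tool_rot: [0.977, 1.57, 2.843]
contact_force: [0.4, 0.6, -2.5]
opening: 0.0471
```

```bash
python3 go.py .5957 -.0446 .149 107
```

```text
t 7.9 pos [ 0.5953 -0.0449  0.1508] F [ 0.4  0.6 -2.5] op 0.0471
dp [ 0.0018 -0.0005  0.0002] turn [-0.05  0.02 -0.04]
```

{"name": "move_arm", "arguments": {"deltas": [{"dp":[0.0015,-0.0003,0],"turn":[0,0,0]},{"dp":[0.0015,-0.0003,0],"turn":[0,0,0]}]}}

```text
time: 8.1
tool_pos: [0.5958, -0.0449, 0.1496]
tool_rot: [0.21, 1.571, 2.076]
contact_force: [-0.4, -1.0, -3.1]
opening: 0.0469
```

{"name": "move_arm", "arguments": {"deltas": [{"dp":[0,0,0],"turn":[0,0,0]},{"dp":[0,0,0],"turn":[0,0,0]},{"dp":[0,0,0],"turn":[0,0,0]},{"dp":[0,0,0],"turn":[0,0,0]},{"dp":[0,0,0],"turn":[0,0,0]}], "hand": 0.034, "squeeze": 32}}

```text
time: 8.6
tool_pos: [0.5958, -0.0448, 0.1498]
tool_rot: [-0.546, 1.571, 1.32]
contact_force: [0.1, 0.2, -3.0]
opening: 0.0394
```

```bash
python3 go.py .5957 -.0446 .149 107
```

```text
t 8.6 pos [ 0.5958 -0.0448  0.1498] F [ 0.1  0.2 -3. ] op 0.0394
dp [0.0008 0.     0.0002] turn [-0.05  0.01  0.01]
```

{"name": "move_arm", "arguments": {"deltas": [{"dp":[0,0,0],"turn":[0,0,0]},{"dp":[0,0,0],"turn":[0,0,0]},{"dp":[0,0,0],"turn":[0,0,0]}]}}

```text
time: 8.9
tool_pos: [0.5958, -0.0448, 0.1498]
tool_rot: [-0.813, 1.571, 1.054]
contact_force: [0.0, 0.8, -3.0]
opening: 0.0397
```

{"name": "move_arm", "arguments": {"deltas": [{"dp":[-0.001,0,0],"turn":[0,0,0]},{"dp":[-0.002,0,0],"turn":[0,0,0]},{"dp":[-0.003,0,0],"turn":[0,0,0]}]}}

```text
time: 9.2
tool_pos: [0.5957, -0.0449, 0.1526]
tool_rot: [0.926, 1.57, 2.793]
contact_force: [0.2, -0.1, -3.5]
opening: 0.0397
```

{"name": "move_arm", "arguments": {"deltas": [{"dp":[-0.002,0,0],"turn":[0,0,0]},{"dp":[-0.004,0,0],"turn":[0,0,0]},{"dp":[-0.007,0,0],"turn":[0,0,0]},{"dp":[-0.01,0,0],"turn":[0,0,0]},{"dp":[-0.01,0,0],"turn":[0,0,0]}]}}

```text
time: 9.7
tool_pos: [0.5961, -0.045, 0.1634]
tool_rot: [-2.089, 1.569, -0.222]
contact_force: [0.4, 0.5, -2.5]
opening: 0.0393
```

{"name": "move_arm", "arguments": {"deltas": [{"dp":[0,0,0],"turn":[0,0,0]},{"dp":[0,0,0],"turn":[0,0,0]},{"dp":[0,0,0],"turn":[0,0,0]}]}}

```text
time: 10.0
tool_pos: [0.5957, -0.0449, 0.1626]
tool_rot: [0.648, 1.571, 2.515]
contact_force: [-0.6, 1.4, -2.7]
opening: 0.0391
```

Run:
```python
from go import *
for i in range(3):
    im,d=robot.read_camera('scene'); s=robot.observe(); print(s['contact_force'],s['opening'],s['tool_pos'])
cv2.imwrite('pics/s8.png',cv2.resize(im[130:240,340:450,::-1],None,fx=5,fy=5,interpolation=cv2.INTER_CUBIC))
```

```text
[ 0.96577711 -0.82618481 -4.84908203] 0.03953788241875833 [ 0.59570962 -0.04489194  0.16256052]
[ 0.24223476  0.17908398 -2.97859419] 0.038877087430502805 [ 0.59574236 -0.04489989  0.16259776]
[ 0.0282003  -0.46068552 -4.87663028] 0.03906571866757268 [ 0.59576685 -0.04490478  0.16259988]
```

View pics/s8.png

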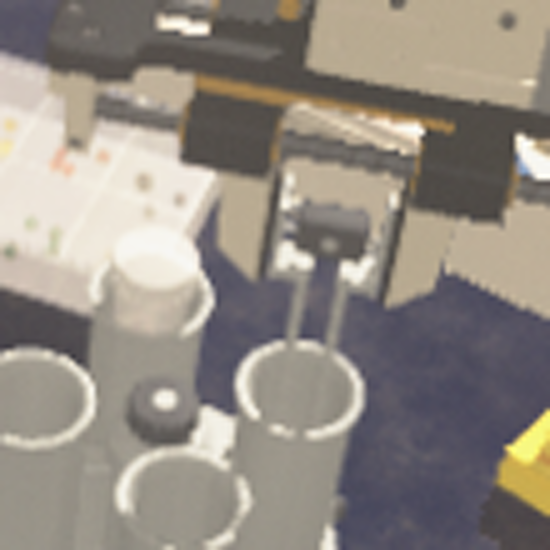

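{"name": "move_arm", "arguments": {"deltas": [{"dp":[-0.005,0,0],"turn":[0,0,0]},{"dp":[-0.015,0,0],"turn":[0,0,0]},{"dp":[-0.028,0,0],"turn":[0,0,0]},{"dp":[-0.041,0,0],"turn":[0,0,0]},{"dp":[-0.052,0,0],"turn":[0,0,0]},{"dp":[-0.055,0,0],"turn":[0,0,0]},{"dp":[-0.055,0,0],"turn":[0,0,0]}]}}

```text
time: 10.85
tool_pos: [0.5961, -0.045, 0.2185]
tool_rot: [-2.03, 1.569, -0.164]
contact_force: [-0.8, 0.3, -3.0]
opening: 0.0391
```

Run:
```python
from go import *
for i in range(1):
    im,d=robot.read_camera('scene'); s=robot.observe(); print(s['contact_force'],s['opening'],s['tool_pos'])
cv2.imwrite('pics/s9.png',cv2.resize(im[130:240,340:450,::-1],None,fx=5,fy=5,interpolation=cv2.INTER_CUBIC))
```

```text
[ 0.09841728 -0.60232032 -4.16610859] 0.03952401816545793 [ 0.59568507 -0.04489805  0.21773209]
```

View pics/s9.png

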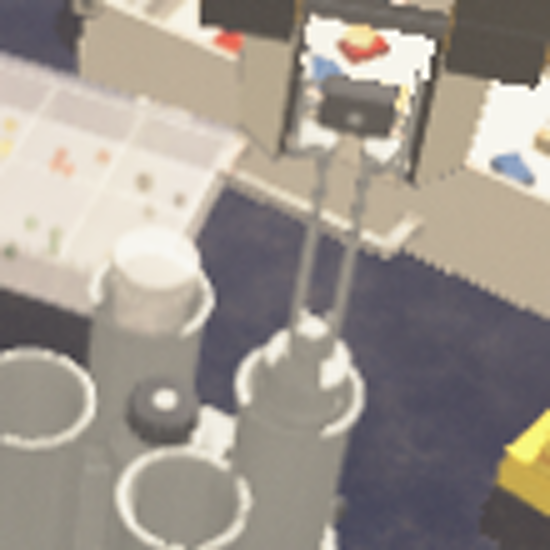

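{"name": "move_arm", "arguments": {"deltas": [{"dp":[-0.006,0,0],"turn":[0,0,0]},{"dp":[-0.016,0,0],"turn":[0,0,0]},{"dp":[-0.026,0,0],"turn":[0,0,0]},{"dp":[-0.031,0,0],"turn":[0,0,0]},{"dp":[-0.031,0,0],"turn":[0,0,0]}]}}

```text
time: 11.4
tool_pos: [0.5963, -0.045, 0.2501]
tool_rot: [-2.038, 1.568, -0.171]
contact_force: [0.4, -0.3, -3.6]
opening: 0.0395
```

```bash
python3 go.py .529 -.0325 .248 107
```

```text
t 11.4 pos [ 0.5963 -0.045   0.2501] F [ 0.4 -0.3 -3.6] op 0.0395
dp [0.0019 0.0608 0.0316] turn [-0.06 -0.06  0.13]
```

{"name": "move_arm", "arguments": {"deltas": [{"dp":[0,0.006,0.003],"turn":[0,0,0]},{"dp":[0,0.018,0.0095],"turn":[0,0,0]},{"dp":[0,0.033,0.017],"turn":[0,0,0]},{"dp":[0,0.047,0.0245],"turn":[0,0,0]},{"dp":[0,0.057,0.0295],"turn":[0,0,0]},{"dp":[0,0.0602,0.0313],"turn":[0,0,0]},{"dp":[0,0.0602,0.0313],"turn":[0,0,0]},{"dp":[0,0.0602,0.0313],"turn":[0,0,0]},{"dp":[0,0.0602,0.0313],"turn":[0,0,0]}]}}

```text
time: 12.3
tool_pos: [0.5295, -0.0326, 0.2485]
tool_rot: [-1.269, 1.571, 0.598]
contact_force: [0.4, 0.0, -4.0]
opening: 0.0399
```

Run:
```python
from go import *
go(.529,-.0325,.248,107)
im,d=robot.read_camera('scene');np.save('pics/s10d.npy',d)
cv2.imwrite('pics/s10.png',cv2.resize(im[120:260,320:440,::-1],None,fx=4.2,fy=4.2,interpolation=cv2.INTER_CUBIC))
go(.529,-.0325,.248,107)
P=cloud('scene',d); c=np.array([.529,-.0325])
q=P[(np.linalg.norm(P[:,:,:2]-c,axis=2)<.03)&(P[:,:,2]>.108)&(P[:,:,2]<.2)]
a=np.radians(107); uy=np.array([np.cos(a),np.sin(a)]); ux=np.array([np.cos(a-np.pi/2),np.sin(a-np.pi/2)])
l=np.c_[(q[:,:2]-c)@ux,(q[:,:2]-c)@uy]*1000
for lo in np.arange(.108,.17,.004):
    k=(q[:,2]>lo)&(q[:,2]<lo+.004)
    if k.sum()>3: print(round(lo,3),k.sum(),l[k].min(0).round(1),l[k].max(0).round(1))
```

```text
t 12.3 pos [ 0.5295 -0.0326  0.2485] F [ 0.4  0.  -4. ] op 0.0399
dp [0.0005 0.0004 0.0003] turn [-0.06  0.    0.01]
t 12.35 pos [ 0.5294 -0.0326  0.2485] F [-0.4  0.8 -2.9] op 0.0395
dp [0.0005 0.0004 0.0003] turn [-0.06  0.   -0.  ]
0.124 9 [-11.9 -10.9] [-6.7  3.4]
0.128 37 [-12.8 -15.6] [ 2.7 12.4]
0.132 10 [-11.8 -13.2] [-5.   7.9]
0.136 25 [-14.1 -15.5] [-3.4 12.7]
0.14 30 [-14.6 -15.2] [-2.2 12.9]
0.144 71 [-13.4 -15. ] [12.1 13.3]
0.148 79 [-13.4 -16. ] [11.4 11.9]
0.152 12 [-4.4 -5.7] [-2.1  6. ]
0.156 16 [-4.7 -9.8] [-1.3  6.3]
0.16 27 [-5.7 -9.6] [6.7 6.8]
0.164 33 [-5.5 -9.8] [6.2 7.2]
0.168 8 [-4.9 -8.8] [4.7 7.5]
```

View pics/s10.png

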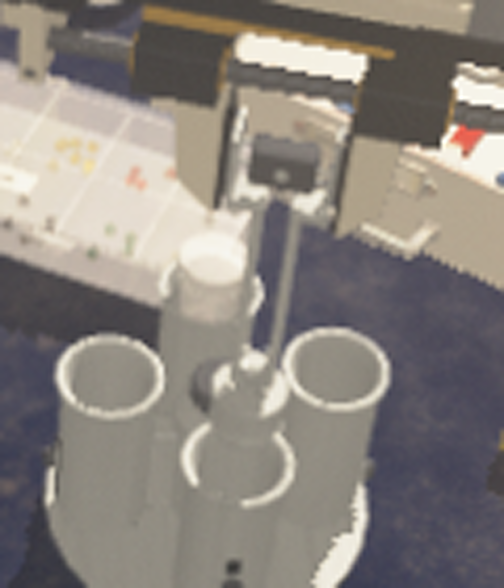

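{"name": "move_arm", "arguments": {"deltas": [{"dp":[0.004,0.0004,0.0003],"turn":[0,0,0]},{"dp":[0.012,0.0004,0.0003],"turn":[0,0,0]},{"dp":[0.019,0.0004,0.0003],"turn":[0,0,0]},{"dp":[0.023,0.0004,0.0003],"turn":[0,0,0]},{"dp":[0.025,0.0004,0.0003],"turn":[0,0,0]},{"dp":[0.027,0.0004,0.0003],"turn":[0,0,0]},{"dp":[0.029,0.0004,0.0003],"turn":[0,0,0]},{"dp":[0.031,0.0004,0.0003],"turn":[0,0,0]}]}}

```text
time: 13.15
tool_pos: [0.5287, -0.0324, 0.2178]
tool_rot: [-1.986, 1.57, -0.12]
contact_force: [-0.3, 0.2, -2.3]
opening: 0.039
```

Run:
```python
from go import *
go(.529,-.0325,.182,107)
im,d=robot.read_camera('scene')
cv2.imwrite('pics/s11.png',cv2.resize(im[140:260,320:440,::-1],None,fx=4.5,fy=4.5,interpolation=cv2.INTER_CUBIC))
```

```text
t 13.15 pos [ 0.5287 -0.0324  0.2178] F [-0.3  0.2 -2.3] op 0.039
dp [ 0.0358 -0.0002 -0.0002] turn [-0.05 -0.01  0.03]
```

View pics/s11.png

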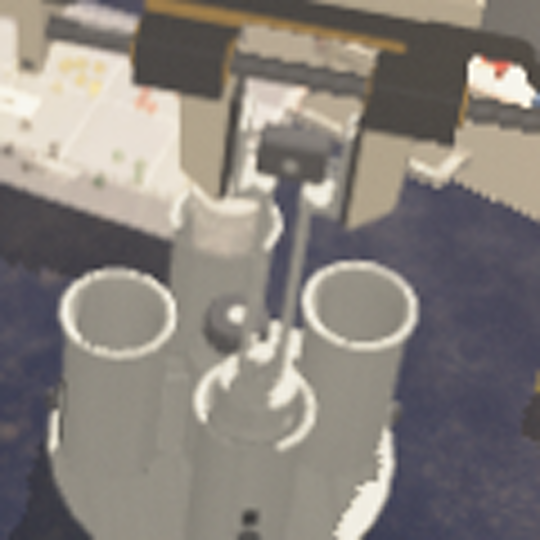

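{"name": "move_arm", "arguments": {"deltas": [{"dp":[0.003,0,0],"turn":[0,0,0]},{"dp":[0.006,0,0],"turn":[0,0,0]},{"dp":[0.009,0,0],"turn":[0,0,0]},{"dp":[0.011,0,0],"turn":[0,0,0]}]}}

```text
time: 13.6
tool_pos: [0.5285, -0.0323, 0.2063]
tool_rot: [0.845, 1.57, 2.712]
contact_force: [0.9, -0.8, -4.5]
opening: 0.0395
```

{"name": "move_arm", "arguments": {"deltas": [{"dp":[0.004,0,0],"turn":[0,0,0]},{"dp":[0.008,0,0],"turn":[0,0,0]},{"dp":[0.012,0,0],"turn":[0,0,0]},{"dp":[0.016,0,0],"turn":[0,0,0]}]}}

```text
time: 14.0
tool_pos: [0.5286, -0.0323, 0.1903]
tool_rot: [0.548, 1.571, 2.415]
contact_force: [0.3, -0.1, -3.9]
opening: 0.039
```

{"name": "move_arm", "arguments": {"deltas": [{"dp":[0.003,0,0],"turn":[0,0,0]},{"dp":[0.006,0,0],"turn":[0,0,0]},{"dp":[0.009,0,0],"turn":[0,0,0]},{"dp":[0.012,0,0],"turn":[0,0,0]},{"dp":[0.015,0,0],"turn":[0,0,0]}]}}

```text
time: 14.5
tool_pos: [0.5286, -0.0323, 0.1755]
tool_rot: [-1.507, 1.571, 0.359]
contact_force: [-0.4, 0.6, -3.7]
opening: 0.0397
```

{"name": "move_arm", "arguments": {"deltas": [{"dp":[0.001,0,0],"turn":[0,0,0]},{"dp":[0.002,0,0],"turn":[0,0,0]},{"dp":[0.003,0,0],"turn":[0,0,0]},{"dp":[0.004,0,0],"turn":[0,0,0]}]}}

```text
time: 14.9
tool_pos: [0.5287, -0.0324, 0.1717]
tool_rot: [-1.681, 1.571, 0.186]
contact_force: [-0.3, 0.6, -3.3]
opening: 0.0391
```

{"name": "move_arm", "arguments": {"deltas": [{"dp":[0.001,0,0],"turn":[0,0,0]},{"dp":[0.002,0,0],"turn":[0,0,0]},{"dp":[0.003,0,0],"turn":[0,0,0]}]}}

```text
time: 15.2
tool_pos: [0.5286, -0.0323, 0.1687]
tool_rot: [-1.614, 1.571, 0.253]
contact_force: [-0.5, -0.5, -4.3]
opening: 0.0394
```

{"name": "move_arm", "arguments": {"deltas": [{"dp":[0.001,0,0],"turn":[0,0,0]},{"dp":[0.002,0,0],"turn":[0,0,0]}]}}

```text
time: 15.4
tool_pos: [0.5289, -0.0324, 0.1669]
tool_rot: [-2.051, 1.57, -0.184]
contact_force: [1.1, 0.1, -3.6]
opening: 0.0398
```

{"name": "move_arm", "arguments": {"deltas": [{"dp":[0.0005,0,0],"turn":[0,0,0]},{"dp":[0.001,0,0],"turn":[0,0,0]}]}}

```text
time: 15.6
tool_pos: [0.5285, -0.0324, 0.1655]
tool_rot: [1.417, 1.571, -3.0]
contact_force: [1.3, -1.0, -5.8]
opening: 0.0394
```

{"name": "move_arm", "arguments": {"deltas": [{"dp":[0.0005,0,0],"turn":[0,0,0]},{"dp":[0.001,0,0],"turn":[0,0,0]}]}}

```text
time: 15.8
tool_pos: [0.5285, -0.0323, 0.1644]
tool_rot: [1.001, 1.57, 2.867]
contact_force: [0.3, -1.0, -6.5]
opening: 0.0397
```

{"name": "move_arm", "arguments": {"deltas": [{"dp":[0.0005,0,0],"turn":[0,0,0]},{"dp":[0.0005,0,0],"turn":[0,0,0]}]}}

```text
time: 16.0
tool_pos: [0.5286, -0.0323, 0.1643]
tool_rot: [-0.621, 1.571, 1.245]
contact_force: [0.0, -0.9, -4.2]
opening: 0.0394
```

{"name": "move_arm", "arguments": {"deltas": [{"dp":[0.0005,0,0],"turn":[0,0,0]},{"dp":[0.001,0,0],"turn":[0,0,0]}]}}

```text
time: 16.2
tool_pos: [0.5291, -0.0323, 0.1641]
tool_rot: [-1.802, 1.569, 0.065]
contact_force: [-1.2, 2.0, 4.5]
opening: 0.0395
```

{"name": "move_arm", "arguments": {"deltas": [{"dp":[0.0005,0,0],"turn":[0,0,0]},{"dp":[0.0005,0,0],"turn":[0,0,0]}]}}

```text
time: 16.4
tool_pos: [0.5291, -0.0322, 0.164]
tool_rot: [-1.861, 1.569, 0.005]
contact_force: [-1.4, 1.5, 7.0]
opening: 0.0386
```

{"name": "move_arm", "arguments": {"deltas": [{"dp":[0.0005,0,0],"turn":[0,0,0]},{"dp":[0.0005,0,0],"turn":[0,0,0]}]}}

```text
time: 16.6
tool_pos: [0.5294, -0.0322, 0.1639]
tool_rot: [-1.896, 1.568, -0.03]
contact_force: [-2.7, 1.9, 10.3]
opening: 0.0389
```

Run:
```python
from go import *
F=[]
ds=[]
for i in range(4):
    im,d=robot.read_camera('scene');s=robot.observe();F.append(s['contact_force']);ds.append(d)
print(np.round(F,1),s['tool_pos'],s['torque'])
d=np.median(ds,0);np.save('pics/s12d.npy',d)
cv2.imwrite('pics/s12.png',cv2.resize(im[170:270,330:420,::-1],None,fx=6,fy=6,interpolation=cv2.INTER_CUBIC))
P=cloud('scene',d); c=np.array([.529,-.0325])
m=(np.linalg.norm(P[:,:,:2]-c,axis=2)<.0155)&(P[:,:,2]<.097)&(P[:,:,2]>.03)
vs,us=np.nonzero(m)
for v in sorted(set(vs)): print(v,[(int(u),int(round(P[v,u,2]*1e3)),*(np.round((P[v,u,:2]-c)*1e3).astype(int).tolist())) for u in us[vs==v]])
```

```text
[[-1.7  1.4  7.9]
 [-1.9  1.1 10.1]
 [-1.   2.6  7.9]
 [-1.8  0.3  8.7]] [ 0.52937588 -0.03222929  0.16395732] [0.55854516 0.51169575 0.14904322]
230 [(379, 93, 9, -2)]
232 [(373, 95, -2, 4), (381, 96, 4, -8)]
233 [(371, 96, -7, 5), (373, 88, 1, 5)]
234 [(371, 92, -6, 5), (372, 95, -7, 3), (373, 81, 4, 6), (374, 81, 5, 4)]
235 [(371, 90, -6, 5), (372, 90, -6, 3), (373, 81, 2, 5), (374, 80, 4, 3), (375, 80, 5, 2), (378, 79, 8, -2), (379, 96, -3, -8), (380, 95, -2, -10)]
236 [(371, 88, -7, 4), (372, 88, -5, 3), (373, 79, 2, 4), (374, 80, 2, 2), (375, 81, 2, 1), (376, 80, 4, -1), (377, 80, 5, -2), (378, 81, 5, -4), (379, 93, -3, -9), (380, 94, -2, -10)]
237 [(372, 86, -6, 3), (373, 81, -1, 3), (374, 81, -1, 1), (375, 80, 1, 0), (376, 80, 2, -2), (377, 81, 2, -3), (378, 89, -3, -7), (379, 90, -2, -9), (380, 89, -1, -10)]
238 [(374, 79, -1, 1), (375, 81, -2, -2), (376, 80, 0, -3), (377, 80, 1, -4), (378, 86, -3, -7), (379, 87, -2, -9), (380, 79, 5, -8)]
```

View pics/s12.png

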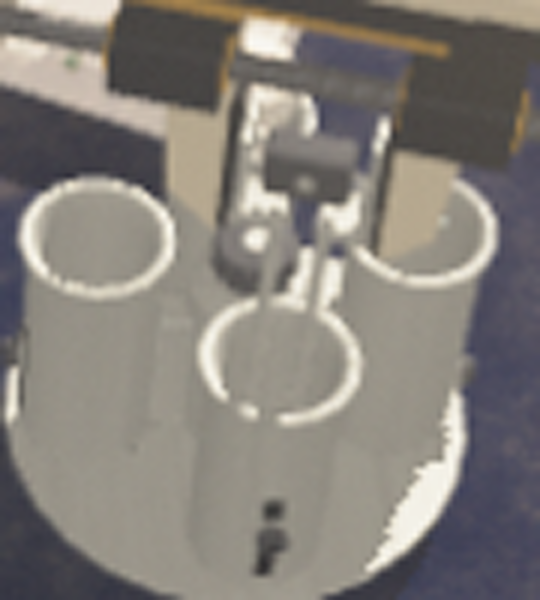

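Run:
```python
from go import *
d=np.load('pics/s12d.npy'); P=cloud('scene',d); d0=np.load('pics/scene0P.npy')
ro=np.array([.5685,-.0055]);dr=np.array([-.0395,-.0273])/.048
im=cv2.imread('pics/scene0.png').astype(int).sum(2)//3
for v in range(250,270):
    print(v,[(u,int(im[v,u]),round(float(d0[v,u,2])*1e3),round(float((d0[v,u,:2]-ro)@dr*1e3))) for u in range(371,380)])
# rim bias
q=P[(abs(np.linalg.norm(P[:,:,:2]-[.529,-.0328],axis=2)-.0215)<.0015)&(abs(P[:,:,2]-.102)<.005)]; print(np.median(q[:,2]))
print([ (r,np.round(onz('scene',[[375.3,260.2]],z)[0],4),z) for r,z in((0,.05),(0,.046),(0,.042))])
```

```text
250 [(371, 130, 68, 66), (372, 130, 70, 67), (373, 134, 68, 66), (374, 134, 70, 67), (375, 134, 68, 66), (376, 132, 71, 69), (377, 134, 69, 67), (378, 130, 69, 67), (379, 131, 71, 69)]
251 [(371, 132, 64, 65), (372, 131, 68, 68), (373, 134, 66, 67), (374, 135, 66, 67), (375, 135, 67, 68), (376, 132, 66, 67), (377, 132, 65, 66), (378, 133, 66, 67), (379, 133, 65, 66)]
252 [(371, 132, 63, 67), (372, 133, 62, 66), (373, 133, 64, 67), (374, 136, 63, 67), (375, 134, 62, 67), (376, 133, 64, 68), (377, 133, 64, 68), (378, 132, 66, 69), (379, 132, 62, 67)]
253 [(371, 131, 60, 67), (372, 131, 60, 67), (373, 127, 61, 68), (374, 110, 62, 69), (375, 97, 62, 68), (376, 103, 63, 69), (377, 116, 62, 68), (378, 131, 60, 67), (379, 133, 59, 66)]
254 [(371, 132, 56, 66), (372, 132, 58, 68), (373, 118, 55, 65), (374, 75, 59, 68), (375, 61, 59, 68), (376, 67, 60, 69), (377, 103, 61, 70), (378, 132, 58, 68), (379, 130, 57, 67)]
255 [(371, 131, 54, 67), (372, 131, 55, 68), (373, 115, 56, 69), (374, 64, 55, 68), (375, 54, 56, 68), (376, 72, 56, 69), (377, 108, 55, 68), (378, 131, 55, 68), (379, 129, 55, 68
[... 2022 characters left out ...]
, 67), (372, 135, 16, 67), (373, 136, 17, 67), (374, 134, 19, 69), (375, 134, 16, 67), (376, 135, 15, 66), (377, 139, 16, 67), (378, 137, 17, 68), (379, 138, 16, 67)]
268 [(371, 135, 15, 68), (372, 135, 16, 69), (373, 135, 13, 67), (374, 137, 18, 70), (375, 140, 18, 70), (376, 139, 15, 68), (377, 139, 16, 69), (378, 139, 16, 70), (379, 138, 17, 70)]
269 [(371, 135, 14, 69), (372, 136, 16, 71), (373, 136, 16, 71), (374, 139, 16, 71), (375, 138, 14, 70), (376, 141, 18, 72), (377, 141, 17, 72), (378, 142, 18, 72), (379, 141, 17, 72)]
0.10222160014380022
[(0, array([ 0.5069, -0.0487,  0.05  ]), 0.05), (0, array([ 0.5095, -0.0478,  0.046 ]), 0.046), (0, array([ 0.5122, -0.0468,  0.042 ]), 0.042)]
```

{"name": "move_arm", "arguments": {"deltas": [{"dp":[-0.001,0,0],"turn":[0,0,0]},{"dp":[-0.002,0,0],"turn":[0,0,0]},{"dp":[-0.002,0,0],"turn":[0,0,0]}]}}

```text
time: 17.1
tool_pos: [0.5285, -0.0324, 0.1641]
tool_rot: [1.018, 1.571, 2.884]
contact_force: [0.0, -0.3, -2.7]
opening: 0.0391
```

{"name": "move_arm", "arguments": {"deltas": [{"dp":[-0.0005,0,0],"turn":[0,0,0]},{"dp":[-0.0005,0,0],"turn":[0,0,0]}]}}

```text
time: 17.3
tool_pos: [0.5283, -0.0324, 0.1641]
tool_rot: [1.066, 1.57, 2.932]
contact_force: [0.3, 0.9, -4.7]
opening: 0.0388
```

{"name": "move_arm", "arguments": {"deltas": [{"dp":[-0.0004,0,0],"turn":[0,0,0]},{"dp":[-0.0004,0,0],"turn":[0,0,0]}]}}

```text
time: 17.5
tool_pos: [0.5284, -0.0324, 0.1647]
tool_rot: [0.964, 1.57, 2.83]
contact_force: [-0.1, 0.7, -5.7]
opening: 0.0391
```

Run:
```python
from go import *
for i in range(3):
    robot.read_camera('scene');s=robot.observe();print(s['contact_force'].round(1),s['tool_pos'].round(4))
```

```text
[ 2.  -0.5 -5.2] [ 0.5285 -0.0324  0.1648]
[-0.2 -0.5 -6.3] [ 0.5285 -0.0323  0.1649]
[-0.4  0.1 -5. ] [ 0.5285 -0.0323  0.165 ]
```

{"name": "move_arm", "arguments": {"deltas": [{"dp":[-0.0005,0,0],"turn":[0,0,0]},{"dp":[-0.0005,0,0],"turn":[0,0,0]}]}}

```text
time: 17.85
tool_pos: [0.5287, -0.0324, 0.1658]
tool_rot: [-1.861, 1.57, 0.005]
contact_force: [0.0, -0.2, -4.6]
opening: 0.0391
```

Run:
```python
from go import *
for i in range(3):
    robot.read_camera('scene');s=robot.observe();print(s['contact_force'].round(1),s['tool_pos'].round(4))
```

```text
[ 0.2  1.1 -4.8] [ 0.5287 -0.0323  0.1658]
[-0.1 -0.2 -3.3] [ 0.5287 -0.0324  0.1658]
[ 0.1  0.3 -5.7] [ 0.5287 -0.0323  0.1658]
```

{"name": "move_arm", "arguments": {"deltas": [{"dp":[0.0005,0,0],"turn":[0,0,0]},{"dp":[0.001,0,0],"turn":[0,0,0]},{"dp":[0.001,0,0],"turn":[0,0,0]}]}}

```text
time: 18.3
tool_pos: [0.5285, -0.0323, 0.1644]
tool_rot: [0.878, 1.57, 2.745]
contact_force: [-0.1, 0.9, -5.8]
opening: 0.0392
```

{"name": "move_arm", "arguments": {"deltas": [{"dp":[0.0005,0,0],"turn":[0,0,0]},{"dp":[0.0005,0,0],"turn":[0,0,0]}]}}

```text
time: 18.5
tool_pos: [0.5287, -0.0323, 0.1641]
tool_rot: [-0.994, 1.571, 0.872]
contact_force: [-0.0, -0.2, -4.6]
opening: 0.0389
```

{"name": "move_arm", "arguments": {"deltas": [{"dp":[0.0005,0,0],"turn":[0,0,0]},{"dp":[0.0005,0,0],"turn":[0,0,0]}]}}

```text
time: 18.7
tool_pos: [0.5288, -0.0323, 0.1641]
tool_rot: [-1.846, 1.57, 0.021]
contact_force: [-0.8, -0.0, 0.2]
opening: 0.039
```

{"name": "move_arm", "arguments": {"deltas": [{"dp":[0.0005,0,0],"turn":[0,0,0]},{"dp":[0.0005,0,0],"turn":[0,0,0]}]}}

```text
time: 18.9
tool_pos: [0.5291, -0.0323, 0.164]
tool_rot: [-1.933, 1.569, -0.067]
contact_force: [-1.6, 1.0, 6.5]
opening: 0.0389
```

{"name": "move_arm", "arguments": {"deltas": [{"dp":[0.0005,0,0],"turn":[0,0,0]},{"dp":[0.0005,0,0],"turn":[0,0,0]}]}}

```text
time: 19.1
tool_pos: [0.5294, -0.0323, 0.164]
tool_rot: [-1.939, 1.568, -0.073]
contact_force: [-2.2, 0.7, 8.6]
opening: 0.039
```

Run:
```python
from go import *
P=np.load('pics/top0P.npy'); 
for nm,c in (('p2',(.54137,.03548)),('p3',(.52899,-.03127)),('plug',(.59573,-.04365))):
    r=np.linalg.norm(P[:,:,:2]-c,axis=2); m=(r<.0155)&(P[:,:,2]<.09)&(P[:,:,2]>.01)
    vs,us=np.nonzero(m); print(nm)
    for v in sorted(set(vs)): print(v,us[vs==v].min(),[int(round(P[v,u,2]*1e4)) for u in us[vs==v]])
d=np.load('pics/s10d.npy'); S=cloud('scene',d)
c=np.array([.529,-.0325]); 
for v in range(198,216): print(v,[int(round(S[v,u,2]*1e3)) for u in range(368,395)])
```

```text
p2
213 353 [426, 406, 417, 395, 417, 409]
214 351 [408, 407, 392, 432, 397, 413, 436, 391, 407]
215 350 [392, 418, 411, 411, 413, 429, 427, 416, 435, 422, 418, 426, 515]
216 349 [436, 413, 396, 426, 420, 407, 409, 429, 386, 437, 417, 411, 417, 509]
217 349 [413, 412, 448, 421, 405, 416, 407, 409, 400, 389, 433, 403, 435, 412]
218 349 [382, 441, 416, 425, 409, 420, 389, 411, 388, 405, 424, 410, 426, 445]
219 350 [433, 419, 410, 387, 402, 386, 425, 399, 410, 419, 423, 403, 429]
220 350 [438, 412, 424, 433, 407, 399, 399, 434, 422, 421, 422, 404, 397]
221 351 [438, 394, 406, 382, 425, 391, 416, 423, 396, 424, 404, 412]
222 352 [409, 398, 401, 404, 416, 388, 434, 425, 422, 408, 396]
223 353 [387, 401, 399, 443, 411, 385, 420, 418, 432, 439]
224 355 [430, 409, 414, 402, 411, 425]
p3
220 385 [467, 385, 383, 400, 370, 414, 415]
221 385 [387, 374, 383, 370, 393, 392, 378, 399, 432]
222 385 [385, 383, 394, 390, 365, 378, 384, 385, 390, 390]
223 385 [392, 393, 372, 368, 372, 378, 403, 372, 384, 416]
224 385 [421, 403, 384, 387, 398, 396, 393, 419, 366, 365, 406]
225 385 [365, 396, 396, 396, 39
[... 2534 characters left out ...]
2, 102, 102, 81, 77, 78, 77]
211 [97, 100, 98, 147, 149, 147, 148, 147, 152, 153, 155, 154, 154, 155, 156, 158, 159, 147, 147, 148, 148, 100, 101, 78, 73, 74, 69]
212 [97, 98, 99, 150, 149, 149, 150, 149, 149, 148, 150, 152, 154, 153, 155, 151, 156, 149, 148, 150, 148, 97, 104, 104, 72, 71, 71]
213 [100, 99, 98, 149, 149, 149, 149, 146, 149, 150, 148, 150, 150, 150, 152, 148, 149, 150, 147, 149, 149, 92, 100, 103, 104, 101, 66]
214 [98, 98, 145, 146, 149, 148, 148, 147, 148, 148, 147, 150, 146, 150, 146, 149, 149, 146, 150, 148, 149, 90, 97, 98, 101, 103, 102]
215 [95, 94, 142, 146, 148, 149, 148, 147, 148, 148, 149, 149, 149, 146, 150, 148, 149, 150, 149, 148, 148, 89, 90, 93, 98, 101, 102]
```

{"name": "move_arm", "arguments": {"deltas": [{"dp":[-0.002,0,0],"turn":[0,0,0]},{"dp":[-0.003,0,0],"turn":[0,0,0]},{"dp":[-0.0035,0,0],"turn":[0,0,0]}]}}

```text
time: 19.4
tool_pos: [0.5283, -0.0324, 0.1655]
tool_rot: [1.116, 1.57, 2.983]
contact_force: [-0.1, -0.4, -5.6]
opening: 0.0391
```

```bash
cat > rd.py <<'E'
from go import *
def rd(n=3):
    F=[];Z=[];D=[]
    for i in range(n):
        im,d=robot.read_camera('scene');s=robot.observe();F.append(s['contact_force']);Z.append(s['tool_pos'][2]);D.append(d)
    S=cloud('scene',np.median(D,0)); c=np.array([.530,-.0325])
    q=S[(np.linalg.norm(S[:,:,:2]-c,axis=2)<.006)&(S[:,:,2]<.09)&(S[:,:,2]>.05)]
    print('t',s['time'],'F',np.mean(F,0).round(1),np.array(F)[:,2].round(1),'z',np.round(Z,4),'stem top',len(q),np.median(q[:,2]).round(4),'op',s['opening'])
    return im
if __name__=='__main__': rd()
E
python3 rd.py
```

```text
t 19.55 F [ 0.   0.2 -4. ] [-4.2 -3.9 -4. ] z [0.1657 0.1658 0.1658] stem top 23 0.0819 op 0.038864807465371104
```

{"name": "move_arm", "arguments": {"deltas": [{"dp":[0.001,0,0],"turn":[0,0,0]},{"dp":[0.002,0,0],"turn":[0,0,0]},{"dp":[0.003,0,0],"turn":[0,0,0]},{"dp":[0.0035,0,0],"turn":[0,0,0]}]}}

```text
time: 19.95
tool_pos: [0.5294, -0.0323, 0.164]
tool_rot: [-1.929, 1.568, -0.063]
contact_force: [-1.1, 0.4, 9.5]
opening: 0.039
```

```bash
python3 rd.py
```

```text
t 20.1 F [-1.8  0.7  5.1] [4.  5.9 5.4] z [0.164 0.164 0.164] stem top 18 0.0798 op 0.03922771959320636
```

{"name": "move_arm", "arguments": {"deltas": [{"dp":[0.0004,0,0],"turn":[0,0,0]},{"dp":[0.0008,0,0],"turn":[0,0,0]}]}}

```text
time: 20.3
tool_pos: [0.5297, -0.0323, 0.1639]
tool_rot: [-1.932, 1.567, -0.066]
contact_force: [-2.9, 0.7, 13.5]
opening: 0.039
```

```bash
python3 rd.py
```

```text
t 20.45 F [-1.8  1.4 10.1] [ 9.5 11.1  9.8] z [0.1639 0.164  0.164 ] stem top 19 0.0803 op 0.03879677139554972
```

{"name": "move_arm", "arguments": {"deltas": [{"dp":[-0.002,0,0],"turn":[0,0,0]},{"dp":[-0.0025,0,0],"turn":[0,0,0]}]}}

```text
time: 20.65
tool_pos: [0.5284, -0.0323, 0.1641]
tool_rot: [1.129, 1.57, 2.996]
contact_force: [-0.9, 0.5, -4.2]
opening: 0.0388
```

```bash
python3 rd.py
```

```text
t 20.8 F [ 0.  -0.3 -2.9] [-2.4 -2.2 -4.1] z [0.1641 0.1641 0.1641] stem top 19 0.0798 op 0.03883784041619936
```

{"name": "move_arm", "arguments": {"deltas": [{"dp":[-0.0005,0,0],"turn":[0,0,0]}]}}

```text
time: 20.9
tool_pos: [0.5284, -0.0323, 0.1643]
tool_rot: [0.955, 1.57, 2.822]
contact_force: [0.8, -1.2, -6.9]
opening: 0.0392
```

```bash
python3 rd.py
```

```text
t 21.05 F [ 0.1 -0.4 -4.9] [-5.2 -5.4 -4.1] z [0.1644 0.1644 0.1644] stem top 20 0.0801 op 0.03873885482525264
```

{"name": "move_arm", "arguments": {"deltas": [{"dp":[-0.0005,0,0],"turn":[0,0,0]}]}}

```text
time: 21.15
tool_pos: [0.5284, -0.0323, 0.1649]
tool_rot: [1.005, 1.57, 2.871]
contact_force: [-0.4, 0.5, -4.2]
opening: 0.0389
```

```bash
python3 rd.py
```

```text
t 21.3 F [-0.2 -0.2 -4.9] [-5.7 -3.6 -5.4] z [0.1652 0.1653 0.1653] stem top 23 0.0815 op 0.0389575560162913
```

{"name": "move_arm", "arguments": {"deltas": [{"dp":[-0.0005,0,0],"turn":[0,0,0]}]}}

```text
time: 21.4
tool_pos: [0.5286, -0.0323, 0.1658]
tool_rot: [-0.362, 1.571, 1.505]
contact_force: [0.1, -0.5, -6.2]
opening: 0.039
```

```bash
python3 rd.py
```

```text
t 21.55 F [-0.7  0.8 -4.1] [-3.6 -5.5 -3.2] z [0.166 0.166 0.166] stem top 24 0.082 op 0.038639302894763555
```

{"name": "move_arm", "arguments": {"deltas": [{"dp":[0.001,0.0003,0.0001],"turn":[0,0,0.05]},{"dp":[0.002,0.0006,0.0002],"turn":[0,-0.03,0.1]},{"dp":[0.0028,0.0009,0.0003],"turn":[0,-0.05,0.15]},{"dp":[0.0028,0.0009,0.0003],"turn":[0,-0.05,0.15]}]}}

```text
time: 21.95
tool_pos: [0.5284, -0.0324, 0.164]
tool_rot: [1.705, 1.57, -2.712]
contact_force: [0.3, 0.5, 5.3]
opening: 0.0387
```

```bash
python3 rd.py; python3 go.py .5285 -.0323 .16 107
```

```text
t 22.1 F [-0.5  0.4  5.7] [5.1 6.1 6. ] z [0.164 0.164 0.164] stem top 18 0.08 op 0.03916629745586844
t 22.1 pos [ 0.5284 -0.0324  0.164 ] F [-0.6  0.2  6. ] op 0.0392
dp [ 0.004  -0.0002  0.0001] turn [-0.06 -0.01 -0.03]
```

{"name": "move_arm", "arguments": {"deltas": [{"dp":[0.0004,0.0002,0],"turn":[0,0,0.04]},{"dp":[0.0005,0.0002,0],"turn":[0,0,0.04]}]}}

```text
time: 22.3
tool_pos: [0.5285, -0.0324, 0.1639]
tool_rot: [2.454, 1.57, -1.962]
contact_force: [-0.5, 0.8, 10.0]
opening: 0.0386
```

```bash
python3 rd.py; python3 go.py .5285 -.0323 .16 107
```

```text
t 22.45 F [0.1 0.8 8.6] [7.8 8.2 9.7] z [0.164  0.1639 0.164 ] stem top 17 0.0801 op 0.03894699788211582
t 22.45 pos [ 0.5285 -0.0324  0.164 ] F [-0.1  0.7  9.7] op 0.0389
dp [ 0.004  -0.0001  0.0001] turn [-0.06 -0.02 -0.02]
```

Run:
```python
from go import *
im,_=robot.read_camera('scene'); cv2.imwrite('pics/s13.png',im[:,:,::-1])
a=cv2.imread('pics/scene0.png').astype(int).sum(2)//3; b=im.astype(int).sum(2)//3
for v in range(252,267): print(v,a[v,370:380],b[v,370:380])
t=np.hstack([cv2.imread('pics/scene0.png')[225:275,345:405],im[225:275,345:405,::-1]])
cv2.imwrite('pics/c13.png',cv2.resize(t,None,fx=6,fy=6,interpolation=cv2.INTER_CUBIC))
```

```text
252 [132 132 133 133 136 134 133 133 132 132] [142 143 143 145 146 146 144 144 143 142]
253 [132 131 131 127 110  97 103 116 131 133] [143 141 143 138 118 105 110 126 145 142]
254 [132 132 132 118  75  61  67 103 132 130] [143 144 145 126  80  67  74 114 144 142]
255 [132 131 131 115  64  54  72 108 131 129] [143 143 143 125  70  59  74 118 143 140]
256 [131 132 132 119  87  85  96 118 131 130] [142 143 144 128  93  92 101 129 142 141]
257 [130 131 132 125 110 109 122 131 131 130] [142 142 143 138 121 119 132 142 141 142]
258 [130 130 124 103  85  85  89 111 132 130] [141 140 133 110  92  93  96 120 142 141]
259 [132 132 116  81  78  76  77  99 124 130] [142 142 126  87  82  84  83 105 134 141]
260 [132 131 116  77  75  71  75  88 116 130] [143 143 125  83  81  77  81  98 126 142]
261 [131 134 116  78  66  59  68  96 121 130] [144 144 126  83  70  63  73 103 132 141]
262 [131 132 113  68  59  81 112 126 130 129] [142 142 122  71  66  88 121 139 141 141]
263 [132 133 111  54  53  84 120 131 129 130] [143 144 120  60  57  92 131 143 141 141]
264 [131 126  95  53  53  99 130 129 130 130] [142 135 102  55  55 106 141 142 141 140]
265 [133 123  92  59  76 109 131 131 130 130] [142 135 100  64  81 119 144 143 142 143]
266 [133 131 130 128 130 130 133 131 135 138] [144 144 142 140 140 141 143 145 148 152]
```

View pics/c13.png

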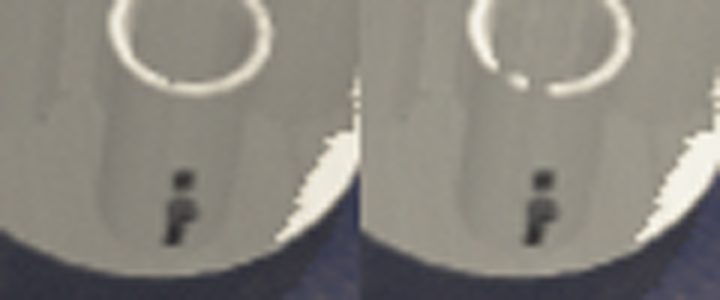

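{"name": "move_arm", "arguments": {"deltas": [{"dp":[-0.001,-0.0003,0],"turn":[0,0,0]},{"dp":[-0.0018,-0.0006,-0.0002],"turn":[0,0,-0.1]}]}}

```text
time: 22.7
tool_pos: [0.528, -0.0324, 0.1641]
tool_rot: [1.102, 1.569, 2.969]
contact_force: [-1.1, -0.7, -3.4]
opening: 0.0389
```

{"name": "move_arm", "arguments": {"deltas": [{"dp":[0,0,0],"turn":[0,0,0]},{"dp":[0,0,0],"turn":[0,0,0]},{"dp":[0,0,0],"turn":[0,0,0]},{"dp":[0,0,0],"turn":[0,0,0]}], "hand": 0.0475}}

```text
time: 23.1
tool_pos: [0.5279, -0.0323, 0.164]
tool_rot: [1.027, 1.568, 2.893]
contact_force: [0.5, 0.0, -3.6]
opening: 0.0476
```

{"name": "move_arm", "arguments": {"deltas": [{"dp":[-0.004,0,0],"turn":[0,0,0]},{"dp":[-0.012,0,0],"turn":[0,0,0]},{"dp":[-0.025,0,0],"turn":[0,0,0]},{"dp":[-0.042,0,0],"turn":[0,0,0]},{"dp":[-0.06,0,0],"turn":[0,0,0]},{"dp":[-0.076,0,0],"turn":[0,0,0]},{"dp":[-0.083,0,0],"turn":[0,0,0]}]}}

```text
time: 23.8
tool_pos: [0.529, -0.0326, 0.2496]
tool_rot: [-2.02, 1.569, -0.154]
contact_force: [-0.8, 0.3, -3.1]
opening: 0.0476
```

Run:
```python
from go import *
for n in('top','scene'):
    im,d=robot.read_camera(n); cv2.imwrite(f'pics/{n}14.png',im[:,:,::-1]); np.save(f'pics/{n}14d.npy',d)
go(.5413,.1810,.248,107)
b=cv2.imread('pics/scene14.png')[130:270,320:440]; a=cv2.imread('pics/top14.png')[150:290,320:440]
cv2.imwrite('pics/c14.png',cv2.resize(np.hstack([a,b]),None,fx=3.3,fy=3.3,interpolation=cv2.INTER_CUBIC))
```

```text
t 23.9 pos [ 0.5287 -0.0325  0.2486] F [ 0.8  0.8 -2.9] op 0.0476
dp [ 0.0006 -0.0742  0.2006] turn [-0.05 -0.02  0.04]
```

View pics/c14.png

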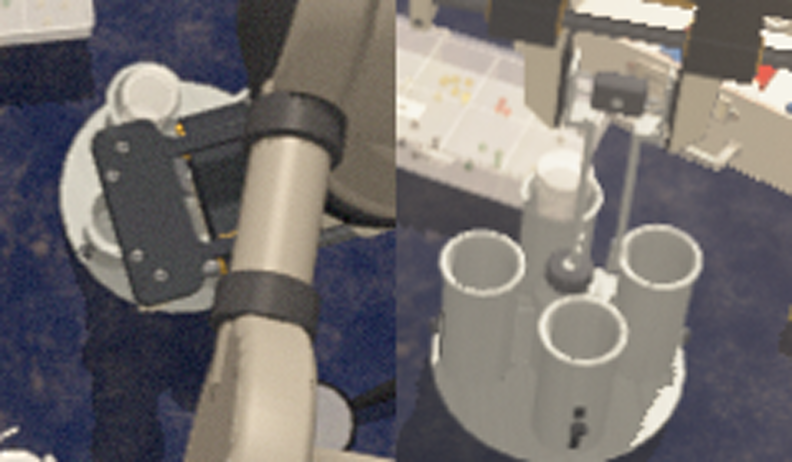

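Run:
```python
from go import *
P=cloud('scene',np.load('pics/scene14d.npy')); c=np.array([.529,-.0325])
m=(np.linalg.norm(P[:,:,:2]-c,axis=2)<.0155)&(P[:,:,2]<.097)&(P[:,:,2]>.03)
vs,us=np.nonzero(m)
for v in sorted(set(vs)): print(v,[(int(u),int(round(P[v,u,2]*1e3)),*(np.round((P[v,u,:2]-c)*1e3).astype(int).tolist())) for u in us[vs==v]])
```

```text
226 [(371, 95, 7, 13)]
228 [(370, 90, 6, 14)]
229 [(368, 91, 2, 15)]
230 [(367, 92, -2, 15), (377, 83, 15, 3)]
231 [(368, 85, 3, 15), (370, 81, 8, 13)]
233 [(370, 74, 8, 13)]
234 [(368, 77, 3, 14)]
236 [(373, 81, 1, 4), (374, 81, 1, 2), (375, 78, 4, 1), (376, 82, 2, -1), (377, 78, 6, -2)]
237 [(372, 77, 0, 5), (373, 79, 0, 3), (374, 77, 2, 2), (375, 79, 2, 0), (376, 80, 2, -2), (377, 81, 2, -3)]
238 [(374, 80, -2, 0), (375, 81, -1, -1), (376, 79, 0, -3), (377, 82, 0, -5), (378, 78, 3, -5), (379, 65, 13, -3)]
```

{"name": "move_arm", "arguments": {"deltas": [{"dp":[0,-0.005,0.014],"turn":[0,0,0]},{"dp":[0,-0.019,0.05],"turn":[0,0,0]},{"dp":[0,-0.034,0.092],"turn":[0,0,0]},{"dp":[0,-0.05,0.134],"turn":[0,0,0]},{"dp":[0,-0.063,0.17],"turn":[0,0,0]},{"dp":[0,-0.072,0.194],"turn":[0,0,0]},{"dp":[0,-0.0742,0.2006],"turn":[0,0,0]}]}}

```text
time: 24.6
tool_pos: [0.5397, 0.1846, 0.2461]
tool_rot: [0.984, 1.567, 2.854]
contact_force: [-0.0, -0.2, -3.2]
opening: 0.0475
```

Run:
```python
from go import *
im,d=robot.read_camera('top'); cv2.imwrite('pics/t15.png',cv2.resize(im[150:270,320:430,::-1],None,fx=4.5,fy=4.5,interpolation=cv2.INTER_CUBIC)); np.save('pics/t15d.npy',d)
go(.5413,.1810,.248,107)
P=cloud('top',d)
c=(.52899,-.03127); r=np.linalg.norm(P[:,:,:2]-c,axis=2); m=(r<.0165)&(P[:,:,2]<.1)&(P[:,:,2]>.01)
vs,us=np.nonzero(m)
for v in sorted(set(vs)): print(v,us[vs==v].min(),[int(round(P[v,u,2]*1e4)) for u in us[vs==v]])
```

```text
t 24.65 pos [0.5398 0.184  0.2462] F [-1.1 -0.  -3.1] op 0.0475
dp [-0.0018 -0.0005 -0.0033] turn [ 0.13  0.11 -0.2 ]
215 391 [899, 884, 914]
216 388 [903, 759]
217 387 [766, 636, 630, 825]
218 386 [658, 529, 633, 644, 632, 624, 915]
219 385 [934, 401, 654, 629, 638, 630, 626, 635, 611, 615, 789]
220 385 [630, 622, 630, 656, 604, 625, 635, 626, 635, 640, 643, 598, 657]
221 385 [638, 613, 611, 636, 621, 610, 646, 650, 614, 622, 643, 639, 605]
222 385 [622, 643, 629, 602, 632, 782, 791, 794, 766, 621, 636, 660, 615, 839]
223 384 [935, 607, 625, 617, 645, 737, 775, 768, 795, 794, 630, 640, 652, 619]
224 384 [947, 658, 618, 598, 667, 779, 780, 812, 798, 786, 781, 604, 634, 599, 577, 905]
225 385 [629, 636, 659, 648, 763, 782, 788, 805, 767, 799, 637, 621, 623]
226 385 [600, 646, 641, 634, 767, 782, 788, 777, 764, 635, 634, 631, 630, 673]
227 386 [658, 626, 649, 677, 740, 745, 755, 634, 658, 655, 620, 635, 838]
228 386 [634, 619, 623, 642, 629, 628, 651, 617, 593, 648, 626, 614, 764]
229 387 [631, 613, 633, 633, 624, 644, 624, 647, 626, 617, 480, 650, 850]
230 388 [959, 661, 634, 619, 640, 652, 624, 546, 863]
231 390 [619, 612, 638, 641, 628, 605]
```

View pics/t15.png

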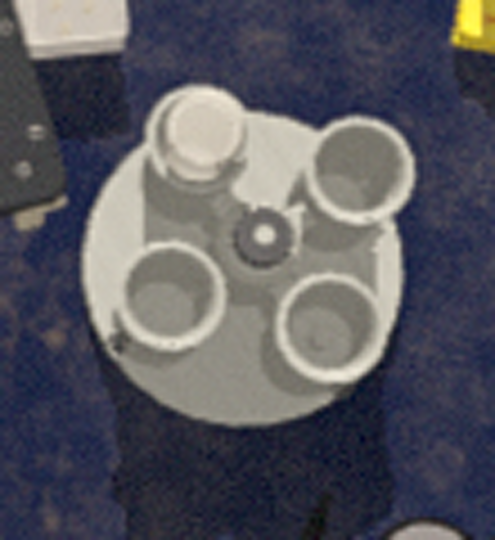

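{"name": "move_arm", "arguments": {"deltas": [{"dp":[0,0,0],"turn":[0,0,0]},{"dp":[0,0,0],"turn":[0,0,0]},{"dp":[0,0,0],"turn":[0,0,0]}]}}

```text
time: 24.95
tool_pos: [0.5408, 0.1799, 0.2473]
tool_rot: [1.185, 1.569, 3.05]
contact_force: [-0.4, -0.1, -2.4]
opening: 0.0475
```

Run:
```python
from go import *
go(.5413,.1810,.173,107)
P=cloud('scene',np.load('pics/s5d.npy')).reshape(-1,3)
Q=P[(abs(P[:,2]-.066)<.003)&(np.linalg.norm(P[:,:2]-[.5415,.181],axis=1)<.035)]
print(len(Q),cv2.minAreaRect((Q[:,:2]*1000).astype(np.float32)))
```

```text
t 24.95 pos [0.5408 0.1799 0.2473] F [-0.4 -0.1 -2.4] op 0.0475
dp [ 0.0743 -0.0009  0.0009] turn [-0.15  0.04 -0.1 ]
150 ((543.4639892578125, 181.8681640625), (36.461978912353516, 50.014198303222656), 16.642139434814453)
```

{"name": "move_arm", "arguments": {"deltas": [{"dp":[0.01,-0.0008,0.0008],"turn":[0,0,0]},{"dp":[0.03,-0.0008,0.0008],"turn":[0,0,0]},{"dp":[0.055,-0.0008,0.0008],"turn":[0,0,0]},{"dp":[0.068,-0.0008,0.0008],"turn":[0,0,0]},{"dp":[0.073,-0.0008,0.0008],"turn":[0,0,0]},{"dp":[0.073,-0.0008,0.0008],"turn":[0,0,0]},{"dp":[0.073,-0.0008,0.0008],"turn":[0,0,0]}]}}

```text
time: 25.65
tool_pos: [0.5417, 0.182, 0.175]
tool_rot: [0.29, 1.57, 2.156]
contact_force: [-0.9, -0.3, -2.4]
opening: 0.048
```

Run:
```python
from go import *
go(.5418,.1812,.108,107)
im,d=robot.read_camera('scene'); cv2.imwrite('pics/s16.png',cv2.resize(im[110:240,230:330,::-1],None,fx=5,fy=4.5,interpolation=cv2.INTER_CUBIC))
P=cloud('scene',d).reshape(-1,3); c=np.array([.5418,.1812]); a=np.radians(107); U=np.array([[np.cos(a-np.pi/2),np.sin(a-np.pi/2)],[np.cos(a),np.sin(a)]])
for lo,hi in((.08,.1),(.1,.13),(.063,.069)):
    q=P[(P[:,2]>lo)&(P[:,2]<hi)&(np.linalg.norm(P[:,:2]-c,axis=1)<.032)]; l=((q[:,:2]-c)@U.T)*1000
    print(lo,len(l),np.percentile(l,[3,50,97],axis=0).round(1).tolist())
```

```text
t 25.65 pos [0.5417 0.182  0.175 ] F [-0.9 -0.3 -2.4] op 0.048
dp [ 0.067   0.0001 -0.0009] turn [-0.08  0.05 -0.01]
0.08 63 [[-6.7, -12.5], [-3.6, 7.0], [5.8, 12.2]]
0.1 87 [[-5.9, -12.6], [-2.7, -9.1], [5.5, 11.7]]
0.063 109 [[-15.4, -21.3], [6.3, 3.9], [14.6, 23.4]]
```

View pics/s16.png

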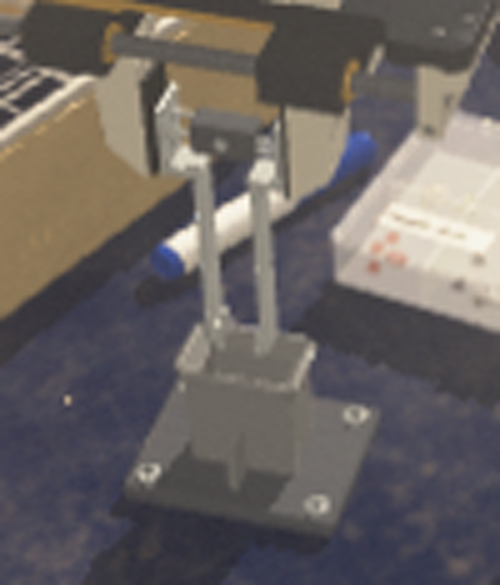

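{"name": "move_arm", "arguments": {"deltas": [{"dp":[0.005,0,0],"turn":[0,0,0]},{"dp":[0.013,0,0],"turn":[0,0,0]},{"dp":[0.022,0,0],"turn":[0,0,0]},{"dp":[0.031,0,0],"turn":[0,0,0]},{"dp":[0.04,0,0],"turn":[0,0,0]},{"dp":[0.048,0,0],"turn":[0,0,0]},{"dp":[0.053,0,0],"turn":[0,0,0]},{"dp":[0.055,0,0],"turn":[0,0,0]}]}}

```text
time: 26.5
tool_pos: [0.5408, 0.182, 0.1186]
tool_rot: [1.191, 1.568, 3.058]
contact_force: [-0.4, -0.2, -2.3]
opening: 0.0473
```

```bash
python3 go.py .5418 .1812 .108 107
```

```text
t 26.5 pos [0.5408 0.182  0.1186] F [-0.4 -0.2 -2.3] op 0.0473
dp [ 0.0106 -0.0007 -0.0011] turn [-0.06  0.06 -0.15]
```

Run:
```python
from go import *
A=np.load('pics/top0P.npy'); B=cloud('top',np.load('pics/t15d.npy'))
def md(P,c,lo,hi,rmin):
    r=np.linalg.norm(P[:,:,:2]-c,axis=2); q=P[(r<.014)&(r>rmin)&(P[:,:,2]>lo)&(P[:,:,2]<hi)][:,2]; return len(q),q.mean(),q.std()/len(q)**.5
c3=(.52899,-.03127);cp=(.59573,-.04365)
print(md(A,c3,.03,.047,0),md(B,c3,.055,.07,.007),md(A,cp,.042,.056,.007),md(B,cp,.015,.035,0))
```

```text
(101, np.float64(0.03905178995979286), np.float64(0.00016135815691827954)) (87, np.float64(0.0630780403484623), np.float64(0.0001583883649310374)) (54, np.float64(0.04854809877295499), np.float64(0.00024153446423574282)) (50, np.float64(0.024999027940885328), np.float64(0.00026316705810304415))
```

{"name": "move_arm", "arguments": {"deltas": [{"dp":[0.005,0,0],"turn":[0,0,0]},{"dp":[0.009,0,0],"turn":[0,0,0]},{"dp":[0.01,0,0],"turn":[0,0,0]},{"dp":[0.01,0,0],"turn":[0,0,0]}]}}

```text
time: 26.9
tool_pos: [0.5411, 0.1821, 0.1093]
tool_rot: [1.032, 1.569, 2.899]
contact_force: [0.7, -0.3, -2.4]
opening: 0.0477
```

{"name": "move_arm", "arguments": {"deltas": [{"dp":[0.001,0,0],"turn":[0,0,0]},{"dp":[0.002,0,0],"turn":[0,0,0]},{"dp":[0.002,0,0],"turn":[0,0,0]}]}}

```text
time: 27.2
tool_pos: [0.5413, 0.1822, 0.1078]
tool_rot: [0.586, 1.57, 2.453]
contact_force: [-0.0, -0.3, -0.4]
opening: 0.0478
```

{"name": "move_arm", "arguments": {"deltas": [{"dp":[0,0,0],"turn":[0,0,0]},{"dp":[0,0,0],"turn":[0,0,0]},{"dp":[0,0,0],"turn":[0,0,0]},{"dp":[0,0,0],"turn":[0,0,0]},{"dp":[0,0,0],"turn":[0,0,0]},{"dp":[0,0,0],"turn":[0,0,0]},{"dp":[0,0,0],"turn":[0,0,0]}], "hand": 0.0918}}

```text
time: 27.9
tool_pos: [0.5411, 0.1821, 0.1074]
tool_rot: [1.013, 1.569, 2.88]
contact_force: [-0.3, -0.7, -0.2]
opening: 0.0914
```

{"name": "move_arm", "arguments": {"deltas": [{"dp":[-0.005,0,0],"turn":[0,0,0]},{"dp":[-0.02,0,0],"turn":[0,0,0]},{"dp":[-0.045,0,0],"turn":[0,0,0]},{"dp":[-0.075,0,0],"turn":[0,0,0]},{"dp":[-0.11,0,0],"turn":[0,0,0]},{"dp":[-0.13,0,0],"turn":[0,0,0]},{"dp":[-0.135,0,0],"turn":[0,0,0]}]}}

```text
time: 28.6
tool_pos: [0.5424, 0.1823, 0.2455]
tool_rot: [-1.479, 1.567, 0.387]
contact_force: [-0.4, 0.2, 0.7]
opening: 0.0916
```

Run:
```python
from go import *
go(.5413,.1810,.248,107)
D=[]
for n in('top','scene'):
    im,d=robot.read_camera(n); cv2.imwrite(f'pics/{n}17.png',im[:,:,::-1]); np.save(f'pics/{n}17d.npy',d)
b=cv2.imread('pics/scene17.png')[110:270,230:430]; a=cv2.imread('pics/top17.png')[140:300,230:430]
cv2.imwrite('pics/c17.png',cv2.resize(np.hstack([a,b]),None,fx=2,fy=2,interpolation=cv2.INTER_CUBIC))
P=cloud('scene',np.load('pics/scene17d.npy')).reshape(-1,3)
q=P[(np.linalg.norm(P[:,:2]-[.5413,.181],axis=1)<.03)&(P[:,2]>.1)&(P[:,2]<.16)]; print(len(q),np.percentile(q[:,2],98),cv2.minAreaRect((q[:,:2]*1000).astype(np.float32)))
B=cloud('top',np.load('pics/top17d.npy')); r=np.linalg.norm(B[:,:,:2]-(.52899,-.03127),axis=2)
q=B[(r<.014)&(r>.007)&(B[:,:,2]>.055)&(B[:,:,2]<.072)][:,2]; print(len(q),q.mean())
```

```text
t 28.6 pos [0.5424 0.1823 0.2455] F [-0.4  0.2  0.7] op 0.0916
dp [-0.0025  0.0014 -0.001 ] turn [-0.05  0.02  0.23]
339 0.1411338330309504 ((540.6165161132812, 181.28265380859375), (19.531660079956055, 50.339111328125), 19.825637817382812)
92 0.06341217321250675
```

View pics/c17.png

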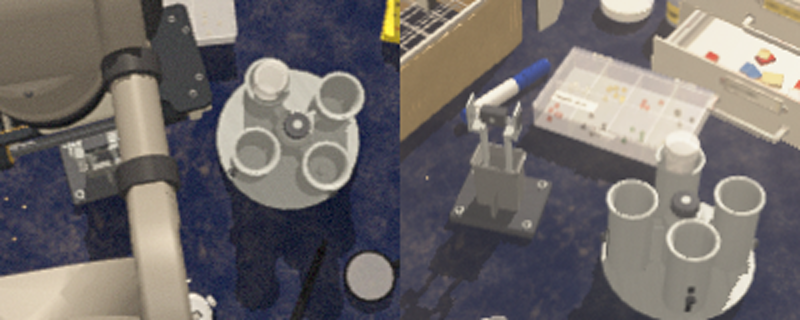

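```bash
python3 -c "
from cell import robot
print(robot.observe()['contact_force']); print(robot.hand_in())"
```

```text
[ 0.63015492  0.44243468 -0.14274554]
the job is handed in; nothing more can be done
None
```

The plug is now in the pocket opposite the tube, and it measures as down on that pocket's bottom. However, I never felt a clear snap. I moved it with the tongs only, stood the tongs back in their stand and handed the job in at about 28.7 s, under the 51 s limit.

**Checks that agree**
- **Plug height:** in the top camera, the plug's body top is 24.0 to 24.4 mm above the pocket floor measured before insertion. The body is 24 mm high, so it is home and not held 2 to 4 mm up on the balls.
- **Arm position:** where the arm stopped puts the underside at about 39.5 mm. The floor measured 39 mm, and the clamp screw height gives about 39.5 mm.
- **Rest of the scene:** the pocket the plug came from is empty, down to its 25 mm floor. The tongs stand upright in the stand with their top at 141 mm. The tube looks undisturbed in its pocket, and the gripper is open and touching nothing.

**Checks that disagree**
- **No snap felt:** I did not see the expected 6 to 10 N resistance before the plug stopped hard. My force readings come only at the end of each move, so I could have missed it.
- **Weak hold when tested:** while still gripping the plug, I raised the tongs by up to 2 mm several times. I felt only about 2 N of hold instead of 7 to 11 N, and I could not tell whether the plug lifted or the tongs slid on the stem. I pressed it down again afterwards, and it stayed at full depth once released.
- **Repeated pressing:** I pressed several times to be sure it was down. The highest push was about 17 N, close to the 20 N forcing limit.

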